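Serve the oat biscuit with the turner

TASK

Take the turner from its stone rest, slide its blade under the big oat biscuit lying on the tray below the wire shelf, and lift the biscuit out on the turner. Lower it to the round wooden board and ease it off the blade so that it lies flat around the middle of the board, then stand the turner back on the stone rest, blade flat and centred on the stone. Never touch the biscuit with the gripper or arm, and leave the jar, the pepper mill and the salt shaker where they stand.

Things in the scene. Friction and masses are not known exactly. Their poses are not given: they have to be found in the camera images.
- turner: steel turner (spatula), 0.13 kg, that stands by itself on its flat blade (balance point about 40 mm ahead of the blade's rear edge). Origin: middle of the blade's rear edge, on its underside; x forward along the blade, z up. Blade x = 0 to 100 mm, 80 mm wide, 2.5 mm thick. The handle rises from the rear edge backward (-x) at 30 degrees. It starts blade flat on the utensil rest.
- turner_grip (a point): middle of the turner's dark wooden grip: x = -95, z = +59 mm in the turner's frame. The grip is 14 mm wide (y), 18 mm deep, 78 mm long along the slope. Pinch it across y; a gripper leaning back towards the robot by 20 to 40 degrees, fingertips forward, stays clear of the wire shelf.
- turner_tip (a point): middle of the blade's front edge, on its underside: in the turner's frame x = +100 mm. Axes as the turner's.
- blade_mid (a point): middle of the blade's underside: in the turner's frame x = +50 mm.
- biscuit: hard round oat biscuit, 114 mm across, 16 mm thick, about 90 g, loose. Origin: centre of its underside; z up. The underside is flat to 44 mm radius, then bevelled up to 7 mm height at the rim, so that a blade kept low on the tray goes under it. It slides off the polished blade when that is tilted beyond about 20 degrees; it grips wood and steel tray better.
- stand: fixed steel two-tier stand, 200 mm deep, 190 wide. Origin: centre of its underside; x points to its back. Flat lower tray, top 8 mm up, open in front and at the sides. Wire shelf over the whole tray, clear height up to 154 mm above the origin, front edge at x = -100 mm, carried by two rear posts only (x = 94, y = +-91 mm, with short braces): things can come out in front or sideways.
- stand_tray (a point): centre of the tray's upper face (8 mm above the stand's origin). A rim across the tray's back (inner face at x = +96 mm, top 24 mm above the stand's origin) stops the biscuit when it is pushed back; the biscuit starts within about 7 mm of that rim.
- cake_board: fixed round beech board, 298 mm across, 16 mm thick, lying on the worktop. Origin: centre of its underside.
- utensil_rest: fixed flat stone slab, 160 mm (x) by 120 mm (y), 10 mm thick, under the turner's blade. Origin: centre of its underside; at the start the turner points along its x.
- spice_jar: spice jar, 42 mm across, 96 mm tall, loose; must not be disturbed. Origin: centre of its underside.
- pepper_mill: dark wooden pepper mill, 58 mm across, 150 mm tall, loose; must not be disturbed. Origin: centre of its underside.
- salt_shaker: salt shaker, 44 mm across, 90 mm tall, loose; must not be disturbed. Origin: centre of its underside.
Things that resemble listed ones, but are neither listed nor needed, are in the scene too. Of the things shaped like the biscuit, the cork one is meant.

How it is judged:
By the outcome, as a careful person would: the job done as asked, in the order asked, and still so for the second after the job is handed in, with the robot touching nothing.
It also fails if it takes over 70 s, if anything falls off the work surface, if the arm or the gripper's body presses on something with over 40 N, if the wrist force passes 120 N, or if a joint passes its speed limit or range.

ROBOT

A 7-joint arm with a two-finger parallel gripper is mounted at the origin on a cart in front of the work surface, level with it; the furniture and walls round the work are solid. World frame = base frame: x ahead of the robot, y to its left, z up, the work surface at z = 0. Lengths are in m, angles in rad, forces in N, time in s.
With the tool pointing down it reaches from about 0.425 to 0.875 m from the base axis. Payload 4.7 kg.
Tool frame: the origin (TCP) lies on the centre line of the jaws, within the pads' length; the fingertips stand ahead of it and the grasp point (between the pads) lies 2 mm behind it (nose_length is the z of the fingertips in the tool frame, in m); z points along the fingers, y is the line along which they close (so a half turn about z gives the same grasp; the last joint's range is limited). The gripper opens to 87 mm and grips with 3 to 60 N. Pads are 19 mm wide; open, the fingers measure 117 mm over their backs; the gripper's body (75 mm by 190 mm) begins 51 mm behind the grasp point.
Start: joints at [1.25, 0.321, -0.07, 1.45, 0.023, 1.371, -0.057], TCP at [0.214, -0.614, 0.24] pointing down, gripper open.
Joint ranges: [-2.86, 2.86], [-0.3, 2.09], [-1.38, 1.24], [0.06, 2.45], [-1.56, 4.7], [0.09, 2.05], [-2.69, 2.69]. Speed limits (rad/s): [2.57, 2.57, 3.14, 3.14, 3.14, 3.14, 3.14].

INTERFACE

Orientations are given as a rotation vector (axis times angle).
In Python, from bench import * gives the robot as it stands.
- The arm moves only by the tool send_rows, never from a script. Its arguments are lists of equal length, an entry for each row: "xyz": the shift along the tool's x, y, z in mm, a list of three; "dr": the turn, a rotation vector about the tool's x, y, z in rad, a list of three. A call has exactly 10 rows; each row is the pose to reach, as a shift and turn from the pose commanded when the call began, along the tool's axes at that moment; what a row does not reach only later rows make up. A row lasts 1/12 s, in which the tool goes at most 41.7 mm and 7.16 degrees, less where a joint would pass 70% of its speed; a pose out of reach is approached as far as the arm can. A call with a gripper value outside its range is refused whole. "jaw" is the finger opening in mm, from 0 to 87, set as the call begins (left out, the last holds). The fingers move at their own pace and stop on an object; "grip_force" is the grip in N (left out, the last holds). Time passes only in rows, so rows that repeat a pose let the fingers close, or fill a call up. It gives the time, the measured TCP pose, the force, the opening and the grip force at its end, in the units of the state.
- get_state(): the state, without advancing time (a new reading comes with each control period).
- get_image(name): name is "scene" or "side" or "wrist"; returns the picture (480x640x3 uint8, red, green, blue); there is no depth.
- calibration(name): a dict with "vfov" (degrees; the focal length in pixels is half the picture's height over the tangent of half this angle, whatever the lens; pixels are square), "cx", "cy" (the principal point, pixels), "rvec" (rotation vector, rad) and "tvec" (3), from world to camera coordinates, as OpenCV has them; the wrist camera has in their place "hand_eye" (4x4, takes a point from camera to tool coordinates, whose origin is the TCP and whose axes are the flange's). Camera axes: x right, y down, z forward; pixel columns grow to the right and rows downward; lengths in m; the calibration is good to about 2 mm. The wrist camera is an equidistant fisheye: a pixel r from the principal point sees the ray r / f radians off the axis. A picture is of the moment at which its call begins: read the wrist's pose just before it. calibration takes no time and is no camera call.
- close_job(): hands the job in; it is judged then, once.
The state is a dict: "time": time; "joint_positions": joint angles; "qd": joint speeds; "joint_torque": joint torques, N m; "position": TCP position; "tool_rot": TCP orientation; "ft_force": force on the tool from outside, world axes, zero at the start; "torque": the same for the moment, N m; "grip_width": opening from 0.0 (shut) to 1.0 (fully open); "grip_force": force on a finger pad.
Only numpy, scipy, OpenCV 4.12 (cv2) and the standard library are available. Lean on these libraries where they do the work, as an engineer would, in place of code of your own. Each camera call takes 0.05 s, during which the arm holds its last target. There are 200 camera calls.

## Working session

There is one attempt and no reset: what is moved stays moved. The work goes in short steps, Python scripts to look and compute and a tool call to move; the robot and the scene stay as the last step left them, time stands still between calls to the robot, and variables do not carry over. Pictures are saved under pics/ and viewed, at most 10 in all, crops included, and the job is handed in when it is done.

Besides the shell and the picture viewer there is one more tool, called after "Request:" by a JSON object that holds its "method" and its "body". send_rows: Moves the arm, as the interface text tells. Its arguments: {"type":"object","properties":{"xyz":{"type":"array"},"dr":{"type":"array"},"jaw":{"type":"number"},"grip_force":{"type":"number"}},"required":["xyz","dr"]}

```bash
ls; mkdir -p pics; python3 - <<'E'
from bench import *
import cv2,numpy as np
for n in ["scene","side","wrist"]:
    s=get_state()
    cv2.imwrite(f"pics/{n}0.png",get_image(n)[:,:,::-1]); print(n,calibration(n))
print(s)
E
```

```text
pics
scene {'vfov': 53.52902514100998, 'cx': 314.76544617457716, 'cy': 245.92855008521903, 'rvec': array([ 0.949715  , -2.61191698,  0.88005578]), 'tvec': array([0.43171746, 0.31002767, 1.17974942])}
side {'vfov': 55.75198931667591, 'cx': 317.4452284043918, 'cy': 243.30349108304247, 'rvec': array([ 0.43203681, -2.7210304 ,  1.19754455]), 'tvec': array([0.53497748, 0.15295318, 1.13787025])}
wrist {'vfov': 65.70646984690485, 'cx': 316.27473531493825, 'cy': 233.0385885951201, 'hand_eye': array([[-1.24151492e-04, -9.51575560e-01, -3.07414927e-01,
         8.37262822e-02],
       [ 9.99999778e-01,  8.31481396e-05, -6.61234000e-04,
        -1.11755921e-03],
       [ 6.54775094e-04, -3.07414941e-01,  9.51575339e-01,
        -1.44220540e-01],
       [ 0.00000000e+00,  0.00000000e+00,  0.00000000e+00,
         1.00000000e+00]])}
{'time': 0.1, 'joint_positions': array([ 1.25010528,  0.3217507 , -0.07010158,  1.45155885,  0.02259691,
        1.37082218, -0.05693232]), 'qd': array([-0.00063996, -0.00063054, -0.00091564, -0.0010941 , -0.00041865,
       -0.00059941,  0.00090301]), 'joint_torque': array([ 1.27294002e-04, -4.92570090e+01, -4.05418044e-01, -3.13400495e+01,
       -6.41066954e-02,  3.94306169e-02,  6.34714911e-05]), 'position': array([ 0.21338065, -0.61347179,  0.23856689]), 'tool_rot': array([-3.09598973e+00, -5.23168001e-01,  5.91754947e-04]), 'ft_force': array([-0.21720222,  0.36723456,  0.44735115]), 'torque': array([-0.01803159, -0.03360668,  0.0207579 ]), 'grip_force': 0.0, 'grip_width': 0.9982539478906693}
```

View pics/scene0.png

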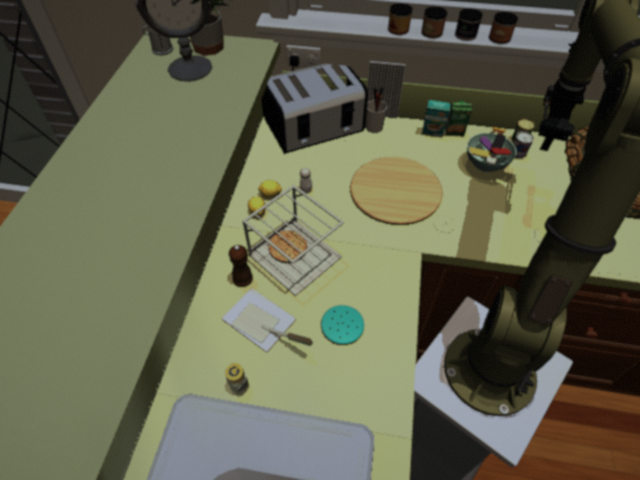

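View pics/side0.png

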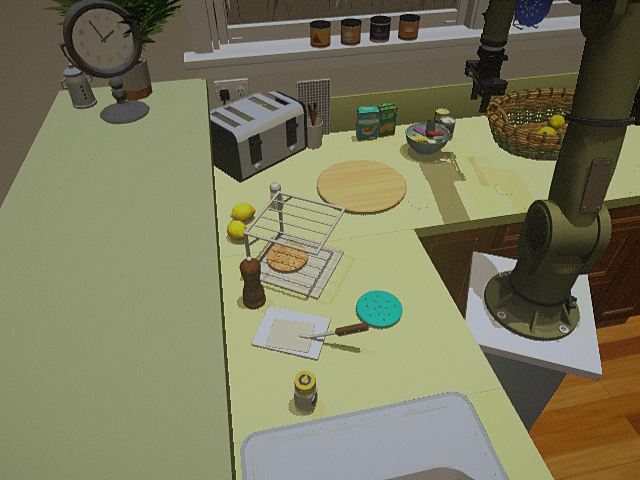

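The scene view shows the turner on the slab (blade about (258,318), grip about (300,339)), the biscuit under the wires at (288,246), the board at (397,190), mill (240,266), salt (306,180) and jar (235,377). The side view shows the grip at (352,329), slab (292,333), biscuit (287,256), board (361,186), mill (252,283), salt (276,195) and jar (305,390). A teal decoy disc lies in front of the stand.

```bash
cat > h.py <<'E'
from bench import *
import cv2,numpy as np
from scipy.spatial.transform import Rotation as R
def K(c): 
    f=240/np.tan(np.radians(c['vfov']/2)); return np.array([[f,0,c['cx']],[0,f,c['cy']],[0,0,1]])
def ray(n,p,st=None):
    c=calibration(n)
    if n=="wrist":
        f=K(c)[0,0]; d=np.array([p[0]-c['cx'],p[1]-c['cy']]); r=np.hypot(*d); t=r/f
        v=np.r_[d/max(r,1e-9)*np.sin(t),np.cos(t)]
        H=c['hand_eye']; Rt=R.from_rotvec(st['tool_rot']).as_matrix()
        return Rt@H[:3,3]+st['position'],Rt@H[:3,:3]@v
    A=R.from_rotvec(c['rvec']).as_matrix(); v=np.linalg.inv(K(c))@[p[0],p[1],1]
    v=A.T@v; return -A.T@c['tvec'],v/np.linalg.norm(v)
def plane(n,p,z,st=None):
    o,d=ray(n,p,st); return o+d*(z-o[2])/d[2]
def tri(*rs):
    A=sum(np.eye(3)-np.outer(d,d) for o,d in rs); b=sum((np.eye(3)-np.outer(d,d))@o for o,d in rs)
    X=np.linalg.solve(A,b); return X,max(np.linalg.norm(np.cross(X-o,d)) for o,d in rs)
def proj(n,X,st=None):
    c=calibration(n)
    if n=="wrist":
        H=c['hand_eye']; Rt=R.from_rotvec(st['tool_rot']).as_matrix()
        v=H[:3,:3].T@(Rt.T@(np.array(X)-st['position'])-H[:3,3]); r=np.hypot(v[0],v[1]); t=np.arctan2(r,v[2])
        return np.array([c['cx'],c['cy']])+K(c)[0,0]*t*v[:2]/r
    return cv2.projectPoints(np.float64([X]),c['rvec'],c['tvec'],K(c),None)[0].ravel()
E
python3 - <<'E'
from h import *
np.set_printoptions(precision=4,suppress=True)
P={'grip':((300,339),(352,329)),'bisc':((288,246),(287,256)),'board':((397,190),(361.5,186)),'slab':((260,320),(292,333)),'millbase':((243,279),(254,302)),'saltbase':((307,189),(278,207)),'jarbase':((238,387),(307,407)),'teal':((343,324),(379,309))}
for k,(a,b) in P.items():
    print(k,*tri(ray('scene',a),ray('side',b)), plane('scene',a,.0),plane('side',b,0.))
ims={n:cv2.imread(f'pics/{n}0.png') for n in('scene','side')}
out=[]
for n,(x,y,w,h) in {'scene':(215,180,150,180),'side':(225,170,160,192)}.items():
    out.append(cv2.resize(ims[n][y:y+h,x:x+w],(400,480),interpolation=cv2.INTER_CUBIC))
cv2.imwrite('pics/crop1.png',np.hstack(out))
E
```

```text
grip [0.3965 0.2557 0.0597] 0.0008342424783005742 [0.4165 0.2351 0.    ] [0.4065 0.211  0.    ]
bisc [0.6403 0.0338 0.01  ] 0.0013731145425865388 [0.6443 0.0292 0.    ] [0.6459 0.0233 0.    ]
board [ 0.5312 -0.3816 -0.0108] 0.001744064704515607 [ 0.5246 -0.3708  0.    ] [ 0.5297 -0.3684  0.    ]
slab [ 0.5431  0.2563 -0.0156] 0.0009746139467780331 [0.5351 0.2619 0.    ] [0.5393 0.2661 0.    ]
millbase [ 0.6741  0.1913 -0.0193] 0.00028463396808775553 [0.6634 0.1986 0.    ] [0.6652 0.2059 0.    ]
saltbase [ 0.7639 -0.1972 -0.0163] 0.0007833294269924443 [ 0.7543 -0.1859  0.    ] [ 0.7541 -0.1773  0.    ]
jarbase [ 0.446   0.4297 -0.001 ] 0.0026454120655981478 [0.4481 0.4285 0.    ] [0.4435 0.4319 0.    ]
teal [ 0.359   0.1272 -0.0046] 0.00010874381225932299 [0.3577 0.1292 0.    ] [0.3584 0.1311 0.    ]
```

View pics/crop1.png

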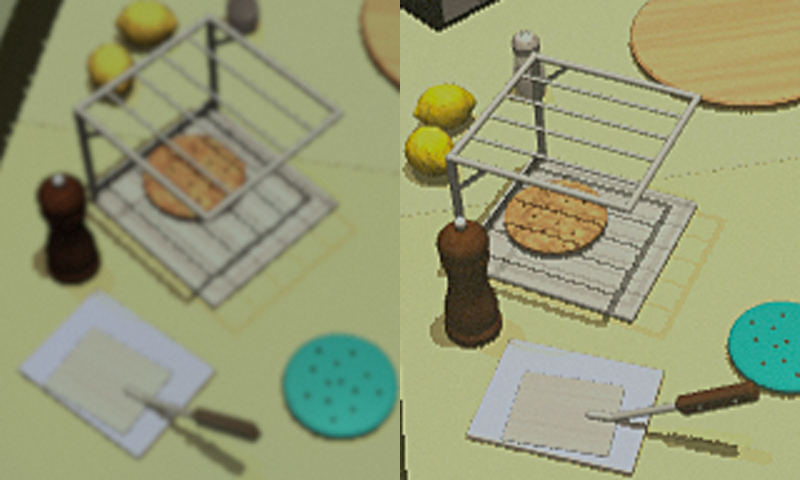

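The crop confirms the layout: a cork biscuit near the tray's back and the turner lying along the slab. Next I'll take closer wrist-camera views from two places.

```bash
cat >> h.py <<'E'
np.set_printoptions(precision=4,suppress=True)
def rot(yaw,lean): # tool rotation: x along yaw, z down tilted forward by lean (deg)
    return R.from_euler('z',yaw,degrees=True)*R.from_euler('y',-lean,degrees=True)*R.from_euler('x',180,degrees=True)
def rel(pos,yaw,lean,s=None):
    s=s or get_state(); R0=R.from_rotvec(s['tool_rot'])
    return 1000*R0.inv().apply(np.array(pos)-s['position']),(R0.inv()*rot(yaw,lean)).as_rotvec()
E
python3 - <<'E'
from h import *
print(rot(0,30).as_matrix())
print(rel((.5,-.35,.38),0,0)); print(rel((.5,.12,.38),0,0))
E
```

```text
[[ 0.866 -0.     0.5  ]
 [ 0.    -1.    -0.   ]
 [ 0.5    0.    -0.866]]
(array([ 357.2443, -154.957 , -141.0947]), array([-0.0014,  0.0003,  0.3348]))
(array([ 511.6987, -598.8527, -140.4675]), array([-0.0014,  0.0003,  0.3348]))
```

Request:
{"method": "send_rows", "body": {"xyz": [[357,-155,-141],[357,-155,-141],[357,-155,-141],[357,-155,-141],[357,-155,-141],[357,-155,-141],[357,-155,-141],[357,-155,-141],[357,-155,-141],[512,-599,-141]], "dr": [[0,0,0.335],[0,0,0.335],[0,0,0.335],[0,0,0.335],[0,0,0.335],[0,0,0.335],[0,0,0.335],[0,0,0.335],[0,0,0.335],[0,0,0.335]]}}

```text
time: 0.98
position: [0.4795, -0.3332, 0.3687]
tool_rot: [3.141, 0.002, 0.006]
ft_force: [-0.2, 1.2, -0.8]
grip_width: 0.999
grip_force: 0.0
```

```bash
python3 - <<'E'
from h import *
print(get_state()['position'],rel((.5,.12,.38),0,0))
E
```

```text
[ 0.4795 -0.3332  0.3687] (array([  21.191 , -453.1333,  -11.3454]), array([ 0.0004, -0.0037,  0.0013]))
```

Request:
{"method": "send_rows", "body": {"xyz": [[0,-435,0],[0,-435,0],[0,-435,0],[0,-435,0],[0,-435,0],[0,-435,0],[0,-435,0],[0,-435,0],[0,-435,0],[0,-435,0]], "dr": [[0,0,0],[0,0,0],[0,0,0],[0,0,0],[0,0,0],[0,0,0],[0,0,0],[0,0,0],[0,0,0],[0,0,0]]}}

```text
time: 1.82
position: [0.4744, 0.085, 0.3683]
tool_rot: [3.141, -0.001, 0.001]
ft_force: [1.4, 0.2, -0.7]
grip_width: 1.002
grip_force: 0.0
```

Request:
{"method": "send_rows", "body": {"xyz": [[0,-25,0],[0,-25,0],[0,-25,0],[0,-25,0],[0,-25,0],[0,-25,0],[0,-25,0],[0,-25,0],[0,-25,0],[0,-25,0]], "dr": [[0,0,0],[0,0,0],[0,0,0],[0,0,0],[0,0,0],[0,0,0],[0,0,0],[0,0,0],[0,0,0],[0,0,0]]}}

```text
time: 2.65
position: [0.4751, 0.1078, 0.3683]
tool_rot: [3.142, -0.001, -0.0]
ft_force: [0.1, -0.2, -0.9]
grip_width: 0.999
grip_force: 0.0
```

```bash
python3 - <<'E'
from h import *
import pickle
s=get_state(); im=get_image('wrist')[:,:,::-1]; cv2.imwrite('pics/w1.png',im); pickle.dump(s,open('w1.pkl','wb'))
print(s['position'],s['tool_rot'],s['time'])
E
```

```text
[0.4751 0.1078 0.3683] [ 3.1415 -0.0011 -0.    ] 2.65
```

View pics/w1.png

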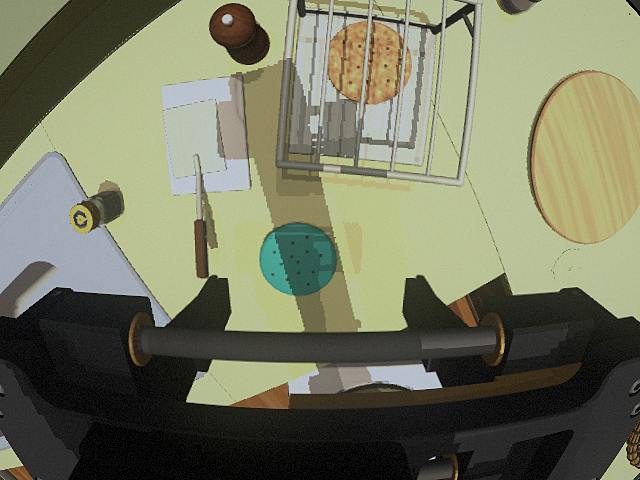

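The wrist view shows the slab corners at (163,87), (242,76), (250,189), (172,195), the blade on it, the grip at about (201,248), the biscuit at (370,62), the shelf's front corners at (279,167) and (464,183), and the board at right.

```bash
cat > m.py <<'E'
from h import *
import pickle
s=pickle.load(open('w1.pkl','rb')); im=cv2.imread('pics/w1.png'); sc=cv2.imread('pics/scene0.png'); sd=cv2.imread('pics/side0.png')
cs=lambda p:(215+p[0]/2.667-.3,180+p[1]/2.667-.3); cd=lambda p:(225+(p[0]-400)/2.5-.3,170+p[1]/2.5-.3)
for k,w,a,b in [('shFL',(279,167),(212,215),(632,207)),('shFR',(464,183),(342,113),(698,97)),
  ('slab0',(163,87),(20,372),(468,437)),('slab1',(242,76),(97,292),(510,340)),('slab2',(250,189),(214,372),(664,371)),('slab3',(172,195),(138,458),(632,474)),('gripfront',(201,221),(195,414),(680,406)),('gripend',(202,276),(257,432),(757,392)),('bisc',(370,62),(195,175),(555,217))]:
    print(k,*tri(ray('wrist',w,s),ray('scene',cs(a)),ray('side',cd(b))),*tri(ray('wrist',w,s),ray('side',cd(b))))
for k,a,b in [('shBL',(78,108),(450,157)),('shBR',(210,20),(535,57)),('trFR',(335,205),(695,203)),('trFL',(215,305),(632,320))]:
    print(k,*tri(ray('scene',cs(a)),ray('side',cd(b))))
hsv=cv2.cvtColor(im,cv2.COLOR_BGR2HSV)
for p in [(200,90),(195,140),(232,130),(201,250),(370,62),(600,160),(198,190)]: print(p,hsv[p[1],p[0]])
for p in [(250,300),(285,252)]: print(cv2.cvtColor(sd,cv2.COLOR_BGR2HSV)[p[1],p[0]])
E
python3 m.py
```

```text
shFL [0.5123 0.143  0.1631] 0.002806910145382255 [0.5125 0.1445 0.1622] 0.0013633797837699576
shFR [ 0.4996 -0.0409  0.1567] 0.0032090476339170036 [ 0.4999 -0.0402  0.1577] 0.002951017199514617
slab0 [0.6134 0.3263 0.0026] 0.0023696502071493203 [0.6136 0.3267 0.0026] 0.0020908429245166628
slab1 [0.6197 0.2096 0.0051] 0.002867683410942483 [0.6199 0.2095 0.0058] 0.00261977826010316
slab2 [0.4619 0.2022 0.0085] 0.0021281888487494666 [0.462  0.2016 0.0091] 0.0018431539135717585
slab3 [0.4558 0.3195 0.0079] 0.0020799716467014826 [0.4555 0.32   0.0071] 0.0019136964473046448
gripfront [0.4284 0.2642 0.0494] 0.0027313559582426445 [0.4276 0.2643 0.0481] 0.0022195274928694525
gripend [0.3621 0.2562 0.0863] 0.002403190785909411 [0.3624 0.2576 0.0861] 0.0004092768453987162
bisc [0.6368 0.0382 0.0159] 0.00322743063793546 [0.6368 0.0387 0.0147] 0.002937080853044073
shBL [0.7109 0.1212 0.1516] 0.00010343371964773672
shBR [ 0.691  -0.0565  0.153 ] 0.0013700450835456078
trFR [ 0.4999 -0.0383  0.0046] 0.0016246695798693652
trFL [ 0.5177  0.1393 -0.0041] 0.00045168493624943025
(200, 90) [110  24 209]
(195, 140) [ 44  19 198]
(232, 130) [ 17  40 167]
(201, 250) [ 14 117  94]
(370, 62) [ 16 115  82]
(600, 160) [ 23 102 182]
(198, 190) [ 27  28 183]
[20 94 60]
[ 18 140 189]
```

```bash
python3 - <<'E'
from h import *
import pickle
s=pickle.load(open('w1.pkl','rb')); im=cv2.imread('pics/w1.png'); sd=cv2.imread('pics/side0.png'); hsv=cv2.cvtColor(im,cv2.COLOR_BGR2HSV)
for p in [(165,105),(217,99),(225,173),(173,178)]: print(plane('wrist',p,.0125,s))
def pts(mask,box,z):
    m=np.zeros_like(mask); x0,y0,x1,y1=box; m[y0:y1,x0:x1]=mask[y0:y1,x0:x1]
    m=cv2.morphologyEx(m,cv2.MORPH_OPEN,np.ones((2,2),np.uint8))
    yx=np.argwhere(m>0); return np.array([plane('wrist',(x,y),z,s)[:2] for y,x in yx],np.float32)
brown=cv2.inRange(hsv,(0,80,20),(20,255,160))
g=pts(brown,(190,215,215,282),.069); print('grip',cv2.minAreaRect(g),len(g))
b=pts(cv2.inRange(hsv,(5,95,60),(22,255,255)),(310,10,430,110),.018); print('bisc',cv2.minEnclosingCircle(b),cv2.fitEllipse(cv2.convexHull(b)),len(b))
w=pts(cv2.inRange(hsv,(15,70,100),(30,255,255)),(520,60,640,250),.016)
h=cv2.convexHull(w)[:,0]; h=h[[proj('wrist',[*q,.016],s)[0]<630 for q in h]]
A=np.c_[2*h,np.ones(len(h))]; sol=np.linalg.lstsq(A,(h**2).sum(1),rcond=None)[0]; print('board',sol[:2],np.sqrt(sol[2]+sol[0]**2+sol[1]**2),len(h))
for n in('scene','side'):
    I=cv2.cvtColor(cv2.imread(f'pics/{n}0.png'),cv2.COLOR_BGR2HSV); m=cv2.inRange(I,(8,90,120),(24,255,255)); x0,y0,x1,y1=(345,150,450,230) if n=='scene' else (310,155,412,218)
    M=np.zeros_like(m);M[y0:y1,x0:x1]=m[y0:y1,x0:x1];c=max(cv2.findContours(M,0,1)[0],key=cv2.contourArea)[:,0]
    q=np.float32([plane(n,p,.016)[:2] for p in c]);print(n,cv2.minEnclosingCircle(q),len(c))
E
```

```text
[0.5846 0.3193 0.0125]
[0.587  0.2424 0.0125]
[0.4842 0.2347 0.0125]
[0.4796 0.3132 0.0125]
grip ((0.39138343930244446, 0.26146018505096436), (0.01274840347468853, 0.08087093383073807), 86.1642074584961) 498Traceback (most recent call last):
  File "<stdin>", line 11, in <module>
  File "<stdin>", line 8, in pts
  File "h.py", line 16, in plane
    o,d=ray(n,p,st); return o+d*(z-o[2])/d[2]
        ~~~^^^^^^^^
  File "h.py", line 7, in ray
    c=calibration(n)
ValueError: time passes only in moves, steps and waits
```

```bash
python3 - <<'E'
import re
t=open('h.py').read()
t=t.replace("def K(c)","_C={}\n_cal=calibration\ndef calibration(n):\n    if n not in _C:_C[n]=_cal(n)\n    return _C[n]\ndef K(c)",1); open('h.py','w').write(t)
E
cat > m2.py <<'E'
from h import *
import pickle
s=pickle.load(open('w1.pkl','rb')); im=cv2.imread('pics/w1.png'); hsv=cv2.cvtColor(im,cv2.COLOR_BGR2HSV)
a=cv2.resize(im[65:285,150:262],(306,600),interpolation=cv2.INTER_CUBIC); b=cv2.resize(im[0:200,270:435],(494,600),interpolation=cv2.INTER_CUBIC)
cv2.imwrite('pics/crop2.png',np.hstack([a,b]))
def pts(mask,box,z):
    m=np.zeros_like(mask); x0,y0,x1,y1=box; m[y0:y1,x0:x1]=mask[y0:y1,x0:x1]
    m=cv2.morphologyEx(m,cv2.MORPH_OPEN,np.ones((2,2),np.uint8))
    yx=np.argwhere(m>0); return np.array([plane('wrist',(x,y),z,s)[:2] for y,x in yx],np.float32)
b=pts(cv2.inRange(hsv,(5,95,60),(22,255,255)),(310,10,430,110),.018); print('bisc',cv2.minEnclosingCircle(b),cv2.fitEllipse(cv2.convexHull(b)),len(b))
w=pts(cv2.inRange(hsv,(15,70,100),(30,255,255)),(520,60,640,250),.016)
h=cv2.convexHull(w)[:,0]; h=h[[proj('wrist',[*q,.016],s)[0]<630 for q in h]]
A=np.c_[2*h,np.ones(len(h))]; sol=np.linalg.lstsq(A,(h**2).sum(1),rcond=None)[0]; print('board',sol[:2],np.sqrt(sol[2]+sol[0]**2+sol[1]**2),len(h))
for n in('scene','side'):
    I=cv2.cvtColor(cv2.imread(f'pics/{n}0.png'),cv2.COLOR_BGR2HSV); m=cv2.inRange(I,(8,90,120),(24,255,255)); x0,y0,x1,y1=(345,150,450,230) if n=='scene' else (310,155,412,218)
    M=np.zeros_like(m);M[y0:y1,x0:x1]=m[y0:y1,x0:x1];c=max(cv2.findContours(M,0,1)[0],key=cv2.contourArea)[:,0]
    q=np.float32([plane(n,p,.016)[:2] for p in c]);print(n,cv2.minEnclosingCircle(q),len(c))
E
python3 m2.py
```

```text
bisc ((0.6329721212387085, 0.03818061947822571), 0.05712810158729553) ((0.6329793334007263, 0.037827759981155396), (0.11221176385879517, 0.11324094980955124), 82.02879333496094) 4076
board [ 0.5248 -0.356 ] 0.1486446192490781 50
scene ((0.526134192943573, -0.36155587434768677), 0.148523211479187) 326
side ((0.5290014743804932, -0.3575942814350128), 0.14796286821365356) 549
```

View pics/crop2.png

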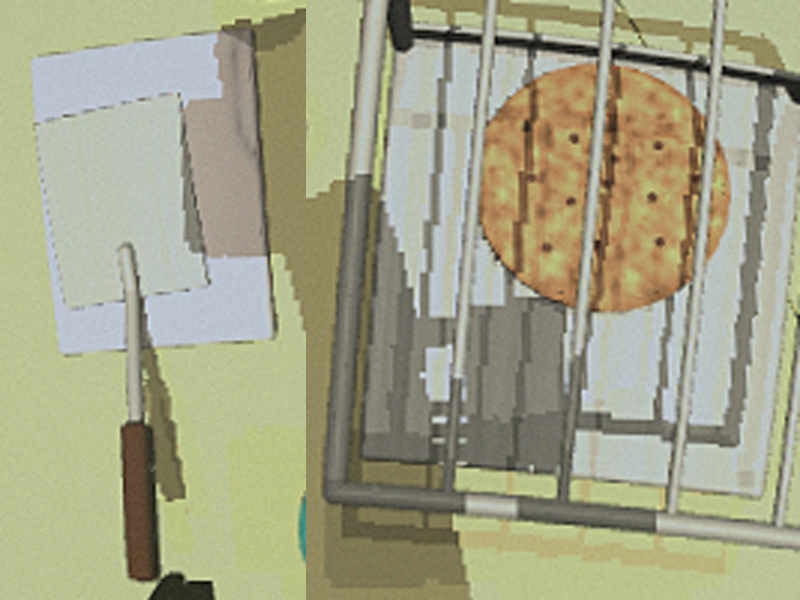

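```bash
python3 - <<'E'
from h import *
import pickle
s=pickle.load(open('w1.pkl','rb'))
q=lambda p:(150+p[0]/2.732-.3,65+p[1]/2.732-.3); r=lambda p:(270+(p[0]-306)/2.994-.3,p[1]/3-.3)
B=np.array([plane('wrist',q(p),.0125,s) for p in [(33,123),(181,93),(210,286),(66,308)]]);print(B,B.mean(0))
S=np.array([plane('wrist',q(p),.010,s) for p in [(33,58),(250,28),(273,338),(63,355)]]);print(S,S.mean(0))
for X in (B,S): 
    for i,j in((3,0),(2,1)): d=X[j]-X[i];print(np.degrees(np.arctan2(d[1],d[0])),np.linalg.norm(d))
T=np.array([plane('wrist',r(p),.008,s) for p in [(362,458),(760,495)]]); print(T)
for p,z in [((125,245),.016),((130,330),.033),((136,424),.049),((142,503),.068),((143,575),.088)]: print(plane('wrist',q(p),z,s))
E
```

```text
[[0.5783 0.3246 0.0125]
 [0.5874 0.2439 0.0125]
 [0.4892 0.2322 0.0125]
 [0.4804 0.3118 0.0125]] [0.5338 0.2781 0.0125]
[[0.6126 0.3247 0.01  ]
 [0.6184 0.2089 0.01  ]
 [0.4613 0.2012 0.01  ]
 [0.4548 0.3168 0.01  ]] [0.5368 0.2629 0.01  ]
7.467962953472813 0.09873809438047983
6.75838434696791 0.09892199397974975
2.846307646959914 0.15798598620495047
2.812435751309112 0.1572871459975553
[[ 0.5104  0.1464  0.008 ]
 [ 0.4957 -0.0382  0.008 ]]
[0.5122 0.2753 0.016 ]
[0.4713 0.2697 0.033 ]
[0.4273 0.2652 0.049 ]
[0.3931 0.2597 0.068 ]
[0.3641 0.2566 0.088 ]
```

```bash
python3 - <<'E'
from h import *
s=get_state(); print(s['joint_positions'],s['position'],s['time'])
print(rel((.39,.26,.22),7,35))
E
```

```text
[ 0.4299 -0.0445 -0.6744  1.6001 -0.0277  1.5763 -1.8154] [0.4751 0.1078 0.3683] 2.7
(array([ -85.1816, -152.1233,  148.2593]), array([ 0.0376,  0.6101, -0.1188]))
```

Request:
{"method": "send_rows", "body": {"xyz": [[-85,-152,140],[-85,-152,140],[-85,-152,140],[-85,-152,140],[-85,-152,140],[-85,-152,140],[-85,-152,140],[-85,-152,140],[-85,-152,140],[-85,-152,140]], "dr": [[0.038,0.61,-0.119],[0.038,0.61,-0.119],[0.038,0.61,-0.119],[0.038,0.61,-0.119],[0.038,0.61,-0.119],[0.038,0.61,-0.119],[0.038,0.61,-0.119],[0.038,0.61,-0.119],[0.038,0.61,-0.119],[0.038,0.61,-0.119]]}}

```text
time: 3.53
position: [0.3997, 0.2863, 0.2095]
tool_rot: [-2.983, -0.213, -0.915]
ft_force: [-0.1, -0.6, -0.5]
grip_width: 1.004
grip_force: 0.0
```

```bash
python3 - <<'E'
from h import *
import pickle
s=get_state(); print(s['joint_positions'],s['position'],s['time'],s['qd'].round(2))
im=get_image('wrist')[:,:,::-1]; cv2.imwrite('pics/w2.png',im); pickle.dump(s,open('w2.pkl','wb'))
tz=rot(7,35).as_matrix()[:,2]
print(rel(np.array((.391,.260,.069))+.002*tz,7,35))
print(proj('wrist',(.391,.26,.069),s),nose_length if 'nose_length' in globals() else None)
hsv=cv2.cvtColor(im,cv2.COLOR_BGR2HSV)
E
```

```text
[-0.6764 -0.2997 -0.2731  2.2543  0.4945  0.8313 -2.6555] [0.3997 0.2863 0.2095] 3.5333 [ 0.35 -0.01  0.08 -0.29 -0.29 -0.    0.38]
(array([-95.6151,  20.6547, 113.2351]), array([0.0152, 0.0129, 0.013 ]))
[343.3408 337.2182] 0.017
```

View pics/w2.png

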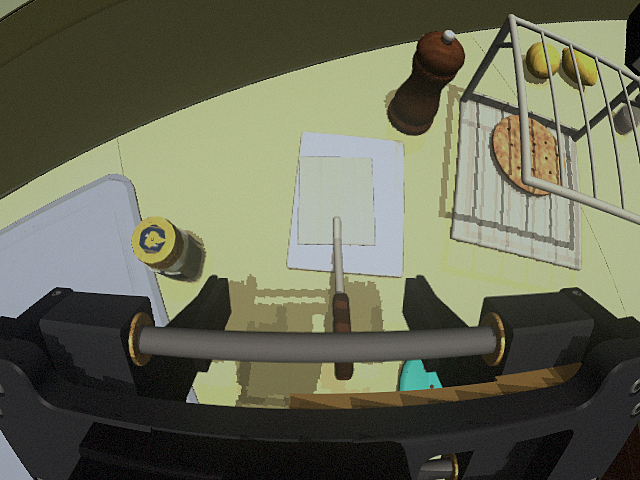

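The picture shows the grip at (342,335), against a prediction of (343,337). Joint 7 is near its range limit, so I'll turn the tool half a turn, which gives the same grasp.

Request:
{"method": "send_rows", "body": {"xyz": [[0,10,0],[0,20,0],[0,20,0],[0,20,0],[0,20,0],[0,20,0],[0,20,0],[0,20,0],[0,20,0],[0,20,0]], "dr": [[0,0,-0.12],[0,0,-0.24],[0,0,-0.36],[0,0,-0.48],[0,0,-0.6],[0,0,-0.72],[0,0,-0.84],[0,0,-0.96],[0,0,-1.08],[0,0,-1.2]]}}

```text
time: 4.42
position: [0.417, 0.2686, 0.2128]
tool_rot: [2.157, 1.669, 0.699]
ft_force: [0.2, -0.7, 0.1]
grip_width: 1.002
grip_force: 0.0
```

Request:
{"method": "send_rows", "body": {"xyz": [[0,0,0],[0,0,0],[0,0,0],[0,0,0],[0,0,0],[0,0,0],[0,0,0],[0,0,0],[0,0,0],[0,0,0]], "dr": [[0,0,-0.12],[0,0,-0.24],[0,0,-0.36],[0,0,-0.48],[0,0,-0.6],[0,0,-0.72],[0,0,-0.84],[0,0,-0.96],[0,0,-1.08],[0,0,-1.2]]}}

```text
time: 5.25
position: [0.417, 0.2685, 0.2127]
tool_rot: [0.791, 2.448, 0.297]
ft_force: [0.8, -0.7, 0.2]
grip_width: 0.998
grip_force: 0.0
```

```bash
cat >> h.py <<'E'
_r=rot
def rot(yaw,lean): return _r(yaw,lean)*R.from_euler('z',180,degrees=True)
E
python3 - <<'E'
from h import *
s=get_state(); print(s['joint_positions'],s['position'],s['time'])
tz=rot(7,33).as_matrix()[:,2]
print(rel((.391,.26,.18),7,33)); print(rel(np.array((.391,.260,.069))+.002*tz,7,33))
E
```

```text
[-0.8046 -0.3014 -0.1115  2.2565  0.5494  0.844  -0.2717] [0.417  0.2685 0.2127] 5.25
(array([ 26.6626, -30.9982,  12.145 ]), array([-0.0191,  0.0294, -0.7386]))
(array([ 74.5262, -71.0362, 105.9715]), array([-0.0191,  0.0294, -0.7386]))
```

Request:
{"method": "send_rows", "body": {"xyz": [[10,-15,5],[20,-25,10],[27,-31,12],[27,-31,12],[27,-31,12],[27,-31,12],[40,-45,40],[53,-53,65],[53,-53,65],[53,-53,65]], "dr": [[0,0,-0.12],[0,0,-0.24],[0,0,-0.36],[0,0,-0.48],[0,0,-0.6],[-0.019,0.03,-0.739],[-0.019,0.03,-0.739],[-0.019,0.03,-0.739],[-0.019,0.03,-0.739],[-0.019,0.03,-0.739]]}}

```text
time: 6.08
position: [0.3915, 0.2598, 0.1157]
tool_rot: [-0.153, 2.565, 0.045]
ft_force: [0.7, -0.2, 0.3]
grip_width: 1.001
grip_force: 0.0
```

```bash
python3 - <<'E'
from h import *
s=get_state(); print(s['joint_positions'],s['position'],s['time'])
for l in (25,33):
    tz=rot(7,l).as_matrix()[:,2]
    print(rel(np.array((.391,.260,.069))+.002*tz,7,l))
E
```

```text
[-0.734  -0.2337 -0.1968  2.4111  0.6273  0.6452  0.3062] [0.3915 0.2598 0.1157] 6.0833
(array([25.9976,  0.261 , 40.9742]), array([-0.0016,  0.1367, -0.0029]))
(array([25.7192,  0.2618, 40.9929]), array([-0.0018, -0.0029, -0.0028]))
```

Request:
{"method": "send_rows", "body": {"xyz": [[6,0,10],[13,0,20],[19,0,30],[26,0,41],[26,0,41],[26,0,41],[26,0,41],[26,0,41],[26,0,41],[26,0,41]], "dr": [[0,0,0],[0,0,0],[0,0,0],[0,0,0],[0,0,0],[0,0,0],[0,0,0],[0,0,0],[0,0,0],[0,0,0]]}}

```text
time: 6.92
position: [0.392, 0.2618, 0.0686]
tool_rot: [-0.155, 2.562, 0.05]
ft_force: [-0.9, -0.5, 0.2]
grip_width: 0.998
grip_force: 0.0
```

Request:
{"method": "send_rows", "body": {"xyz": [[0,0,0],[0,0,0],[0,0,0],[0,0,0],[0,0,0],[0,0,0],[0,0,0],[0,0,0],[0,0,0],[0,0,0]], "dr": [[0,0,0],[0,0,0],[0,0,0],[0,0,0],[0,0,0],[0,0,0],[0,0,0],[0,0,0],[0,0,0],[0,0,0]], "jaw": 0, "grip_force": 55}}

```text
time: 7.75
position: [0.3917, 0.2614, 0.0677]
tool_rot: [-0.155, 2.563, 0.048]
ft_force: [0.2, -0.3, -0.8]
grip_width: 0.323
grip_force: 0.0
```

```bash
python3 - <<'E'
from h import *
s=get_state(); print(s['joint_positions'],s['position'],s['time'],s['grip_width']*87,s['ft_force'],rot(7,33).inv()*0 if 0 else (rot(7,33).inv()*R.from_rotvec(s['tool_rot'])).as_rotvec())
E
```

```text
[-0.5563 -0.1313 -0.377   2.4477  0.7642  0.5326  0.1374] [0.3917 0.2614 0.0677] 7.75 28.136683853924875 [ 0.2098 -0.2621 -0.7581] [-0.0012  0.0011  0.0017]
```

Request:
{"method": "send_rows", "body": {"xyz": [[0,0,0],[0,0,0],[0,0,0],[0,0,0],[0,0,0],[0,0,0],[0,0,0],[0,0,0],[0,0,0],[0,0,0]], "dr": [[0,0,0],[0,0,0],[0,0,0],[0,0,0],[0,0,0],[0,0,0],[0,0,0],[0,0,0],[0,0,0],[0,0,0]]}}

```text
time: 8.58
position: [0.3917, 0.2614, 0.0677]
tool_rot: [-0.155, 2.563, 0.048]
ft_force: [0.4, -0.0, -0.2]
grip_width: 0.158
grip_force: 55.0
```

```bash
python3 - <<'E'
from h import *
s=get_state(); print(s['position'],s['grip_width']*87,s['grip_force'],s['ft_force'])
R0=R.from_rotvec(s['tool_rot'])
# turner frame: blade mid (.534,.278,.010) yaw 7
import pickle
Rt=R.from_euler('z',7,degrees=True); o=np.array([.534,.278,.010])-Rt.apply([.05,0,0])
print('expected grip',o+Rt.apply([-.095,0,.059]))
g=rel(s['position']+[0,0,.06],7,33); print(g)
E
```

```text
[0.3917 0.2614 0.0677] 13.71887743610516 54.99919395893812 [ 0.4128 -0.027  -0.1944]
expected grip [0.3901 0.2603 0.069 ]
(array([-32.6248,   0.1117, -50.3548]), array([ 0.0012, -0.0011, -0.0016]))
```

Gripped: 13.7 mm opening at 55 N. The front approach comes close to the arm's minimum reach, so I'll fit a simple kinematic model to the recorded poses and check reachability before moving.

```bash
cat > kin.py <<'E'
from h import *
import pickle,itertools
from scipy.optimize import least_squares
def fk(q,p,sg):
    Rz=lambda a:R.from_euler('z',a); Ry=lambda a:R.from_euler('y',a)
    A=Rz(sg[0]*q[0]); t=np.array([0,0,p[0]])+A.apply([p[1],0,0])
    A=A*Ry(q[1]); t=t+A.apply([0,0,p[2]]); A=A*Rz(sg[1]*q[2]); t=t+A.apply([p[3],0,0])
    A=A*Ry(q[3]); t=t+A.apply([p[4],0,p[5]])
    A=A*Rz(sg[2]*q[4])*Ry(q[5]); t=t+A.apply([p[6],0,p[7]]); A=A*Rz(sg[3]*q[6]+p[8])
    return t,A
LO=np.array([-2.86,-.3,-1.38,.06,-1.56,.09,-2.69]);HI=np.array([2.86,2.09,1.24,2.45,4.7,2.05,2.69])
if __name__=="__main__":
    s=get_state();w1=pickle.load(open('w1.pkl','rb'));w2=pickle.load(open('w2.pkl','rb'))
    D=[([1.2501,.32175,-.0701,1.45156,.0226,1.37082,-.05693],[.21338,-.61347,.23857],[-3.09599,-.52317,.0006])]
    D+=[(x['joint_positions'],x['position'],x['tool_rot']) for x in(s,w1,w2)]
    D+=[([-.734,-.2337,-.1968,2.4111,.6273,.6452,.3062],[.3915,.2598,.1157],[-.153,2.565,.045]),([-.8046,-.3014,-.1115,2.2565,.5494,.844,-.2717],[.417,.2685,.2127],[.791,2.448,.297])]
    best=None
    for sg in itertools.product((-1,1),repeat=4):
      for p8 in (0,1.57,3.14,-1.57):
        def f(p):
            o=[]
            for q,x,r in D:
                t,A=fk(q,p,sg); o+=list(t-x)+list(.3*(A.inv()*R.from_rotvec(r)).as_rotvec())
            return np.array(o)
        r=least_squares(f,[.3,0,.35,0,0,.35,0,.3,p8])
        if best is None or r.cost<best[0]: best=(r.cost,sg,r.x,np.abs(r.fun).max())
    print(best); pickle.dump(best,open('kin.pkl','wb'))
E
python3 kin.py
```

```text
(np.float64(0.0003816800002865342), (-1, -1, -1, -1), array([ 0.2735,  0.0311,  0.4891, -0.017 ,  0.016 ,  0.5097,  0.0142,
        0.3828,  1.5708]), np.float64(0.023061283048862236))
```

```bash
python3 - <<'E'
t=open('kin.py').read()
t=t.replace("A.apply([0,0,p[2]])","A.apply([0,p[9],p[2]])").replace("A.apply([p[4],0,p[5]])","A.apply([p[4],p[10],p[5]])").replace("[p[6],0,p[7]]","[p[6],p[11],p[7]]").replace(".3,p8]",".3,p8,0,0,0]").replace("print(best)","print(best);p=best[2];sg=best[1]\n    for q,x,r in D:\n        t,A=fk(q,p,sg);print((t-x).round(4),(A.inv()*R.from_rotvec(r)).as_rotvec().round(4))\n   ")
open('kin.py','w').write(t)
E
python3 kin.py
```

```text
File "kin.py", line 30
    ; pickle.dump(best,open('kin.pkl','wb'))
                                            ^
IndentationError: unindent does not match any outer indentation level
```

```bash
sed -i 's/^ *; pickle/    pickle/' kin.py; python3 kin.py
```

```text
(np.float64(1.2341636922978989e-08), (-1, -1, -1, -1), array([ 0.2495, -0.    ,  0.4678,  0.    , -0.    ,  0.5131, -0.    ,
        0.3517,  1.5708, -0.0156, -0.0107, -0.0003]), np.float64(0.0001013396943689961))
[-0. -0. -0.] [ 0. -0.  0.]
[ 0. -0.  0.] [0. 0. 0.]
[-0.  0.  0.] [-0. -0.  0.]
[ 0. -0.  0.] [-0.  0.  0.]
[-0.  0. -0.] [-0.0001  0.0003 -0.0002]
[ 0.  0. -0.] [ 0.     -0.0002  0.0002]
```

```bash
cat >> kin.py <<'E'
_,SG,PP,_=pickle.load(open('kin.pkl','rb')) 
rng=np.random.default_rng(0)
LEAN=33
def tcp(tip,yaw,th):  # tool pose for turner tip position (underside front edge), yaw, nose-down tilt (deg)
    Rt=R.from_euler('z',yaw,degrees=True)*R.from_euler('y',th,degrees=True)
    return np.array(tip)+Rt.apply([-.193,0,.0577]), rot(yaw,LEAN-th)
def ik(x,A,q0=None,m=.01,tries=6):
    b=None
    for i in range(tries):
        q=q0 if (i==0 and q0 is not None) else rng.uniform(np.maximum(LO,[-1.5,-.3,-1,1,-1.5,.1,-2.6]),np.minimum(HI,[1.5,.8,1,2.4,1.5,1.5,2.6]))
        def f(q):
            t,B=fk(q,PP,SG); return np.r_[t-x,.3*(B.inv()*A).as_rotvec()]
        r=least_squares(f,np.clip(q,LO+m+1e-4,HI-m-1e-4),bounds=(LO+m,HI-m))
        if b is None or r.cost<b.cost: b=r
        if b.cost<1e-9: break
    return np.sqrt(2*b.cost)*1000,b.x
ST=np.array([.604,.043,.008]); SY=-5
def onstand(x,y,z): return ST+R.from_euler('z',SY,degrees=True).apply([x,y,z])
E
python3 - <<'E' 
import kin
from kin import *
for yaw in (-5,-12,-20):
  for th in (0,5,10,15,20,25):
    u=R.from_euler('z',yaw-SY,degrees=True).apply([1,0,0]); bc=np.array([.037,-.003,0])
    print(yaw,th,[round(ik(*tcp(onstand(*(bc+u*d)),yaw,th))[0]) for d in (-.06,-.044,-.03,-.015,0,.02,.05)])
E
```

```text
-5 0 [60, 51, 43, 34, 25, 13, 0]
-5 5 [36, 26, 18, 9, 0, 0, 0]
-5 10 [17, 7, 0, 0, 0, 0, 0]
-5 15 [3, 0, 0, 0, 0, 0, 0]
-5 20 [0, 0, 0, 0, 0, 0, 0]
-5 25 [0, 0, 0, 0, 0, 0, 0]
-12 0 [40, 33, 26, 19, 11, 1, 0]
-12 5 [19, 11, 4, 0, 0, 0, 0]
-12 10 [2, 0, 0, 0, 0, 0, 0]
-12 15 [0, 0, 0, 0, 0, 0, 0]
-12 20 [0, 0, 0, 0, 0, 0, 0]
-12 25 [0, 0, 0, 0, 0, 0, 0]
-20 0 [9, 4, 0, 0, 0, 0, 0]
-20 5 [0, 0, 0, 0, 0, 0, 0]
-20 10 [0, 0, 0, 0, 0, 0, 0]
-20 15 [0, 0, 0, 0, 0, 0, 0]
-20 20 [0, 0, 0, 0, 0, 0, 0]
-20 25 [0, 0, 0, 0, 0, 0, 0]
```

The model fits to 0.1 mm. The front approach is reachable if the blade starts nose-down by 10–15° and flattens as it goes in. Next, the pre-insert pose.

```bash
cat >> kin.py <<'E'
YAW=-10; BC=np.array([.037,-.003,0]); U=R.from_euler('z',YAW-SY,degrees=True).apply([1,0,0])
def dtip(d,z): return onstand(*(BC+U*d+[0,0,z]))
def relp(pose,s):
    R0=R.from_rotvec(s['tool_rot']); return (1000*R0.inv().apply(pose[0]-s['position'])).round(1),(R0.inv()*pose[1]).as_rotvec().round(3)
def tipnow(s):
    A=R.from_rotvec(s['tool_rot']); Rt=A*rot(0,LEAN).inv(); e=Rt.as_euler('ZYX',degrees=True)
    return s['position']-Rt.apply([-.193,0,.0577]),e
E
sed -i 's/^    print(best).*$/    pass/' kin.py
python3 - <<'E'
from kin import *
s=get_state(); t,e=tipnow(s); print(t,e)
q=s['joint_positions']
for p in [((t[0],t[1],.05),7,6),((.57,.18,.06),-3,12),(dtip(-.08,.03),YAW,15),(dtip(-.08,.0),YAW,15)]:
    P=tcp(*p); r=ik(*P,q0=q); q=r[1]; print(np.round(p[0],3),P[0],round(r[0],2),q.round(2),*relp(P,s))
E
```

```text
[0.5832 0.2849 0.0098] [6.96   0.0608 0.1067]
[0.583 0.285 0.05 ] [0.3987 0.2622 0.1276] 0.0 [-0.64 -0.21 -0.21  2.32  0.41  0.71  0.57] [-38.4   0.1 -46.4] [ 0.001  0.104 -0.002]
[0.57 0.18 0.06] [0.3935 0.1893 0.1566] 0.47 [-0.52 -0.29 -0.17  2.29  0.25  0.88  0.7 ] [-42.5 -71.6 -78.5] [0.081 0.208 0.154]
[0.562 0.051 0.038] [0.3929 0.0805 0.1437] 17.76 [-0.22 -0.29 -0.17  2.31  0.16  0.9   0.92] [ -24.1 -179.6  -75.3] [0.129 0.259 0.267]
[0.562 0.051 0.008] [0.3929 0.0805 0.1137] 7.39 [-0.22 -0.29 -0.18  2.37  0.16  0.81  0.9 ] [  -7.8 -179.6  -50.1] [0.129 0.259 0.267]
```

```bash
python3 - <<'E'
from kin import *
s=get_state(); t,e=tipnow(s); q=s['joint_positions']
def d(dd,z,yaw):
    U=R.from_euler('z',yaw-SY,degrees=True).apply([1,0,0]); return onstand(*(BC+U*dd+[0,0,z]))
W=[((t[0],t[1],.05),7,6),((.575,.18,.05),-3,14),(d(-.08,.025,-15),-15,22),(d(-.08,.0,-15),-15,22),(d(-.06,0,-15),-15,18),(d(-.044,0,-15),-14,13),(d(-.03,0,-15),-13,9),(d(-.015,0,-13),-12,7),(d(0,0,-12),-11,5),(d(.02,0,-11),-10,3),(d(.05,0,-10),-10,1)]
for p in W:
    P=tcp(*p); r=ik(*P,q0=q,m=.02); q=r[1]; print(np.round(p[0],3),p[1:],P[0],round(r[0],2),q.round(2),*relp(P,s))
E
```

```text
[0.583 0.285 0.05 ] (7, 6) [0.3987 0.2622 0.1276] 0.0 [-0.51 -0.21 -0.33  2.32  0.38  0.69  0.6 ] [-38.4   0.1 -46.4] [ 0.001  0.104 -0.002]
[0.575 0.18  0.05 ] (-3, 14) [0.4019 0.1891 0.1527] 0.0 [-0.35 -0.25 -0.28  2.25  0.18  0.88  0.79] [-47.4 -72.8 -70.6] [0.078 0.243 0.156]
[0.563 0.057 0.033] (-15, 22) [0.4114 0.0982 0.1588] 0.0 [-0.18 -0.23 -0.19  2.2   0.08  1.01  0.9 ] [ -49.5 -164.2  -76.8] [0.146 0.378 0.357]
[0.563 0.057 0.008] (-15, 22) [0.4114 0.0982 0.1338] 0.0 [-0.16 -0.2  -0.21  2.23  0.09  0.95  0.89] [ -35.9 -164.2  -55.8] [0.146 0.378 0.357]
[0.583 0.052 0.008] (-15, 18) [0.4226 0.0952 0.1225] 0.0 [-0.16 -0.2  -0.23  2.27  0.15  0.87  0.83] [ -38.8 -168.6  -40.5] [0.158 0.309 0.351]
[0.598 0.048 0.008] (-14, 13) [0.4282 0.0905 0.1076] 0.0 [-0.16 -0.22 -0.26  2.34  0.23  0.76  0.76] [ -34.9 -173.9  -25.3] [0.165 0.223 0.327]
[0.612 0.045 0.008] (-13, 9) [0.4347 0.0854 0.0952] 0.0 [-0.03 -0.23 -0.39  2.39  0.27  0.65  0.73] [ -33.  -179.8  -11.7] [0.168 0.154 0.306]
[0.626 0.04  0.008] (-12, 7) [0.4455 0.0785 0.0888] 0.0 [-0.29 -0.21 -0.15  2.41  0.42  0.61  0.62] [ -37.9 -188.    -1. ] [0.165 0.12  0.287]
[0.641 0.037 0.008] (-11, 5) [0.4568 0.0725 0.0823] 0.0 [-0.3  -0.2  -0.12  2.43  0.49  0.55  0.59] [ -43.2 -195.3   10.2] [0.161 0.085 0.269]
[0.66  0.033 0.008] (-10, 3) [0.4734 0.0659 0.0757] 0.0 [-0.03 -0.16 -0.34  2.43  0.49  0.46  0.62] [ -52.7 -203.9   24.2] [0.156 0.051 0.252]
[0.69  0.028 0.008] (-10, 1) [0.5008 0.0614 0.0691] 0.0 [ 0.03 -0.09 -0.38  2.4   0.64  0.41  0.5 ] [ -71.5 -211.7   44.3] [0.16  0.016 0.249]
```

Request:
{"method": "send_rows", "body": {"xyz": [[-19,0,-23],[-38,0,-46],[-42,-24,-54],[-45,-48,-62],[-47,-73,-70],[-48,-97,-72],[-49,-121,-74],[-49,-144,-76],[-50,-164,-77],[-50,-164,-77]], "dr": [[0,0.05,0],[0.001,0.104,-0.002],[0.03,0.15,0.05],[0.05,0.2,0.1],[0.078,0.243,0.156],[0.1,0.28,0.2],[0.12,0.32,0.26],[0.14,0.36,0.32],[0.146,0.378,0.357],[0.146,0.378,0.357]]}}

```text
time: 9.42
position: [0.4124, 0.0944, 0.1592]
tool_rot: [0.397, 2.926, -0.039]
ft_force: [-0.1, 0.3, -1.2]
grip_width: 0.159
grip_force: 55.0
```

```bash
cat > plan.py <<'E'
from kin import *
def d(dd,z,yaw):
    U=R.from_euler('z',yaw-SY,degrees=True).apply([1,0,0]); return onstand(*(BC+U*dd+[0,0,z]))
def show(W,s=None):
    s=s or get_state(); q=s['joint_positions']; t,e=tipnow(s)
    print('now tip',t,'ypr',e,'F',s['ft_force'],'t',s['time'],'q',q.round(2),'grip',s['grip_width']*87)
    for p in W:
        P=tcp(*p); r=ik(*P,q0=q,m=.01,tries=3); q=r[1]; print(np.round(p[0],3),p[1:],round(r[0],1),*relp(P,s))
E
python3 - <<'E'
from plan import *
cv2.imwrite('pics/sideA.png',cv2.resize(get_image('side')[170:370,220:420,::-1],(600,600),interpolation=cv2.INTER_CUBIC))
show([(d(-.08,.0,-15),-15,22)])
E
```

```text
now tip [0.5635 0.0551 0.033 ] ypr [-15.276   22.0676  -0.0004] F [ 0.5724  0.5458 -1.0384] t 9.4667 q [-0.44 -0.23  0.05  2.21  0.15  1.02  0.84] grip 13.570429567376761
[0.563 0.057 0.008] (-15, 22) 0.0 [ 5.7  1.5 24.5] [-0.001 -0.001 -0.005]
```

View pics/sideA.png

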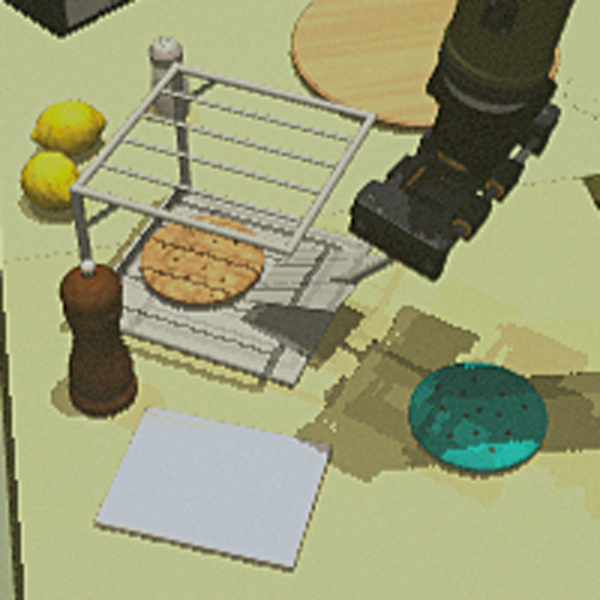

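The side crop shows the blade pointing into the stand just in front of the biscuit, with the biscuit untouched at its start place. Lowering to the tray.

Request:
{"method": "send_rows", "body": {"xyz": [[1,1,5],[2,1,10],[4,1,15],[5,1,20],[5,1,22],[5,1,23],[5,1,23],[5,1,23],[5,1,23],[5,1,23]], "dr": [[0,0,0],[0,0,0],[0,0,0],[0,0,0],[0,0,0],[0,0,0],[0,0,0],[0,0,0],[0,0,0],[0,0,0]]}}

```text
time: 10.3
position: [0.4116, 0.0996, 0.136]
tool_rot: [0.386, 2.925, -0.037]
ft_force: [0.2, -0.4, -1.5]
grip_width: 0.151
grip_force: 55.0
```

```bash
python3 - <<'E'
from plan import *
show([(d(-.08,-.001,-15),-15,22)])
E
```

```text
now tip [0.5636 0.0589 0.0102] ypr [-15.0052  21.9852   0.0219] F [ 0.1714 -0.4111 -1.467 ] t 10.3 q [-0.45 -0.21  0.04  2.23  0.15  0.97  0.83] grip 13.129218858056236
[0.563 0.057 0.007] (-15, 22) 0.0 [ 0.5 -1.4  3.1] [ 0.  0. -0.]
```

Request:
{"method": "send_rows", "body": {"xyz": [[0,0,1],[0,-1,1],[0,-1,2],[0,-1,2],[0,-1,2.5],[0,-1,2.5],[0,-1,3],[0,-1,3],[0,-1,3],[0,-1,3]], "dr": [[0,0,0],[0,0,0],[0,0,0],[0,0,0],[0,0,0],[0,0,0],[0,0,0],[0,0,0],[0,0,0],[0,0,0]]}}

```text
time: 11.13
position: [0.4122, 0.0986, 0.1333]
tool_rot: [0.385, 2.925, -0.036]
ft_force: [-2.3, 0.5, 5.3]
grip_width: 0.154
grip_force: 55.0
```

```bash
python3 - <<'E'
from plan import *
show([(d(-.06,-.0005,-15),-15,18),(d(-.044,-.0005,-15),-14,13),(d(-.03,-.0005,-15),-13,9),(d(-.015,-.0005,-13),-12,7),(d(0,-.0005,-12),-11,5),(d(.02,-.0005,-11),-10,3),(d(.035,-.0005,-10),-10,2),(d(.05,-.0005,-10),-10,1)])
E
```

```text
now tip [0.5643 0.0579 0.0077] ypr [-14.9808  21.9419   0.0447] F [-2.2857  0.5458  5.2569] t 11.1333 q [-0.44 -0.21  0.04  2.24  0.15  0.96  0.83] grip 13.389233850129708
[0.583 0.052 0.008] (-15, 18) 0.0 [-8.5 -0.6 13.2] [ 0.001 -0.069 -0.   ]
[0.598 0.048 0.008] (-14, 13) 0.0 [-12.2  -3.7  29.1] [-0.004 -0.156 -0.017]
[0.612 0.045 0.008] (-13, 9) 0.0 [-17.2  -7.   42.7] [-0.01  -0.226 -0.034]
[0.626 0.04  0.008] (-12, 7) 0.0 [-28.  -10.8  51.3] [-0.016 -0.261 -0.05 ]
[0.641 0.037 0.008] (-11, 5) 0.0 [-39.  -13.7  60.1] [-0.023 -0.296 -0.066]
[0.66  0.033 0.008] (-10, 3) 0.0 [-55.2 -15.8  70. ] [-0.03  -0.33  -0.082]
[0.675 0.031 0.008] (-10, 2) 0.0 [-68.  -14.2  75.9] [-0.031 -0.348 -0.082]
[0.69  0.028 0.008] (-10, 1) 0.0 [-81.  -13.   81.8] [-0.032 -0.365 -0.082]
```

Touch on the tray at tip height 7.7 mm with about 6.5 N, as expected. Sliding in while flattening.

Request:
{"method": "send_rows", "body": {"xyz": [[-3,0,4],[-6,0,9],[-8.5,-0.6,13.2],[-10,-1.5,18],[-11,-2.5,24],[-12.2,-3.7,29.1],[-14,-5,34],[-16,-6,39],[-17.2,-7,42.7],[-17.2,-7,42.7]], "dr": [[0,-0.023,0],[0,-0.046,0],[0,-0.069,0],[-0.001,-0.097,-0.005],[-0.003,-0.128,-0.011],[-0.004,-0.156,-0.017],[-0.006,-0.18,-0.023],[-0.008,-0.205,-0.029],[-0.01,-0.226,-0.034],[-0.01,-0.226,-0.034]]}}

```text
time: 11.97
position: [0.4343, 0.0855, 0.094]
tool_rot: [0.305, 2.707, -0.065]
ft_force: [0.6, -0.8, 3.4]
grip_width: 0.158
grip_force: 55.0
```

```bash
python3 - <<'E'
from plan import *
show([(d(-.015,-.0005,-13),-12,7),(d(0,-.0005,-12),-11,5),(d(.02,-.0005,-11),-10,3),(d(.035,-.0005,-10),-10,2),(d(.05,-.0005,-10),-10,1)])
E
```

```text
now tip [0.6115 0.045  0.007 ] ypr [-12.8585   8.944   -0.0161] F [ 0.5947 -0.7748  3.4271] t 11.9667 q [-0.41 -0.23 -0.05  2.4   0.4   0.68  0.61] grip 13.760107833689363
[0.626 0.04  0.008] (-12, 7) 0.0 [-9.  -4.3 10.3] [-0.007 -0.034 -0.013]
[0.641 0.037 0.008] (-11, 5) 0.0 [-17.6  -7.6  21.3] [-0.014 -0.069 -0.029]
[0.66  0.033 0.008] (-10, 3) 0.0 [-31.1 -10.4  34.5] [-0.023 -0.104 -0.044]
[0.675 0.031 0.008] (-10, 2) 0.0 [-42.3  -9.3  43.1] [-0.023 -0.121 -0.044]
[0.69  0.028 0.008] (-10, 1) 0.2 [-53.7  -8.6  51.8] [-0.024 -0.139 -0.044]
```

Request:
{"method": "send_rows", "body": {"xyz": [[-3,-1.5,3.5],[-6,-3,7],[-9,-4.3,10.3],[-12,-5.5,14],[-15,-6.5,18],[-17.6,-7.6,21.3],[-21,-8.3,25],[-24.5,-9,28],[-28,-9.7,31.5],[-31.1,-10.4,34.5]], "dr": [[-0.002,-0.011,-0.004],[-0.005,-0.023,-0.009],[-0.007,-0.034,-0.013],[-0.009,-0.046,-0.018],[-0.012,-0.057,-0.024],[-0.014,-0.069,-0.029],[-0.016,-0.078,-0.033],[-0.018,-0.087,-0.037],[-0.02,-0.096,-0.041],[-0.023,-0.104,-0.044]]}}

```text
time: 12.8
position: [0.4734, 0.0653, 0.0749]
tool_rot: [0.231, 2.61, -0.062]
ft_force: [-2.7, 0.5, 3.5]
grip_width: 0.16
grip_force: 55.0
```

```bash
python3 - <<'E'
from plan import *
cv2.imwrite('pics/sideB.png',cv2.resize(get_image('side')[180:340,230:400,::-1],(637,600),interpolation=cv2.INTER_CUBIC))
show([(d(.035,-.0005,-10),-10,2),(d(.05,-.0005,-10),-10,1)])
E
```

```text
now tip [0.6604 0.0317 0.0069] ypr [-10.1154   3.0491  -0.0064] F [ 1.7119 -0.6097  2.1561] t 12.85 q [-0.32 -0.16 -0.06  2.44  0.58  0.49  0.53] grip 13.494017069326395
[0.675 0.031 0.008] (-10, 2) 0.0 [-10.2   1.2   9.2] [-0.001 -0.018 -0.002]
[0.69  0.028 0.008] (-10, 1) 0.0 [-20.6   1.2  19. ] [-0.001 -0.036 -0.002]
```

View pics/sideB.png

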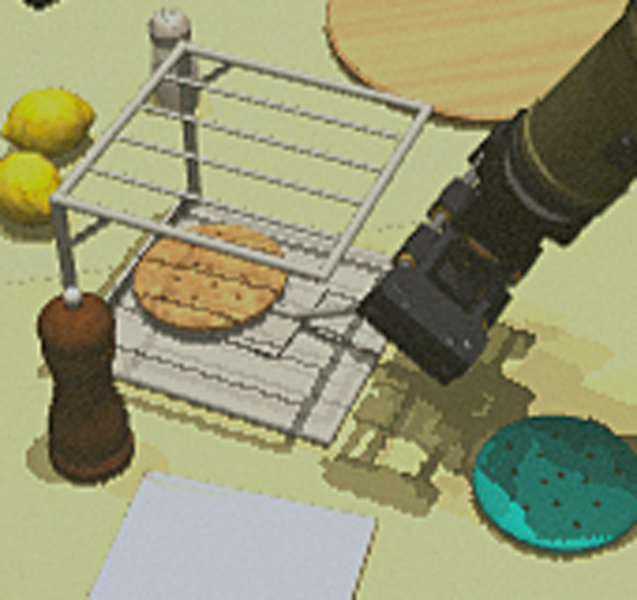

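The blade is well under the biscuit (centre about (212,278)), which sits against the back rim, and the gripper is clear of the shelf. Continuing.

Request:
{"method": "send_rows", "body": {"xyz": [[-2,0,2],[-4,0,4],[-6,0.5,6],[-8,1,7.5],[-10.2,1.2,9.2],[-13,1.2,12],[-15.5,1.2,14],[-18,1.2,16.5],[-20,1.2,18.5],[-20,1.2,18.5]], "dr": [[0,-0.004,0],[0,-0.007,0],[0,-0.011,0],[0,-0.014,0],[-0.001,-0.018,-0.002],[-0.001,-0.022,-0.002],[-0.001,-0.026,-0.002],[-0.001,-0.03,-0.002],[-0.001,-0.036,-0.002],[-0.001,-0.036,-0.002]]}}

```text
time: 13.68
position: [0.4996, 0.0618, 0.0687]
tool_rot: [0.226, 2.575, -0.065]
ft_force: [0.7, -0.3, 0.2]
grip_width: 0.154
grip_force: 55.0
```

```bash
python3 - <<'E'
from plan import *
for n in('scene','side'):
    im=get_image(n)[:,:,::-1]; cv2.imwrite(f'pics/{n}C.png',im); I=cv2.cvtColor(im,cv2.COLOR_BGR2HSV); m=cv2.inRange(I,(5,95,90),(20,255,255))
    x,y=(288,246) if n=='scene' else (287,256); M=np.zeros_like(m);M[y-30:y+30,x-35:x+35]=m[y-30:y+30,x-35:x+35]
    M=cv2.morphologyEx(M,cv2.MORPH_OPEN,np.ones((2,2),np.uint8)); p=np.argwhere(M>0)[:,::-1]
    q=np.float32([plane(n,a,.018)[:2] for a in p]); print(n,cv2.minEnclosingCircle(q),len(q))
    I0=cv2.cvtColor(cv2.imread(f'pics/{n}0.png'),cv2.COLOR_BGR2HSV); m=cv2.inRange(I0,(5,95,90),(20,255,255));M=np.zeros_like(m);M[y-30:y+30,x-35:x+35]=m[y-30:y+30,x-35:x+35]
    M=cv2.morphologyEx(M,cv2.MORPH_OPEN,np.ones((2,2),np.uint8)); p=np.argwhere(M>0)[:,::-1]
    q=np.float32([plane(n,a,.018)[:2] for a in p]); print(n,'before',cv2.minEnclosingCircle(q),len(q))
show([(d(.05,.006,-10),-10,1),(d(.05,.010,-10),-10,1),(d(.03,.015,-10),-10,3),(d(.015,.02,-10),-10,5)])
E
```

```text
scene ((0.6416782140731812, 0.027586497366428375), 0.058005016297101974) 643
scene before ((0.6341385245323181, 0.03948183357715607), 0.05725332722067833) 647
side ((0.6577051877975464, 0.04912939667701721), 0.08406603336334229) 641
side before ((0.6495239734649658, 0.06117760390043259), 0.07867276668548584) 647
now tip [0.6884 0.0284 0.0077] ypr [-10.026    1.0577  -0.0232] F [-0.0681 -0.3056  0.256 ] t 13.7833 q [-0.29 -0.1  -0.07  2.42  0.7   0.43  0.44] grip 13.291311625191126
[0.69  0.028 0.014] (-10, 1) 0.0 [-4.4 -0.1 -4.5] [-0.001 -0.001 -0.   ]
[0.69  0.028 0.018] (-10, 1) 0.0 [-6.5 -0.1 -7.9] [-0.001 -0.001 -0.   ]
[0.67  0.032 0.023] (-10, 3) 0.0 [  2.4  -0.1 -27.2] [-0.001  0.034 -0.   ]
[0.655 0.034 0.028] (-10, 5) 0.0 [  6.9  -0.2 -43.6] [-0.001  0.069 -0.   ]
```

The biscuit was pushed to the rim and drifted about 10 mm to the right of the blade's axis. Its centre is over the middle of the blade, so it is safe to lift. Lifting a little, then drawing back.

Request:
{"method": "send_rows", "body": {"xyz": [[-1,0,-1],[-2,0,-2.5],[-3.5,0,-4],[-4.5,0,-5.5],[-5.5,0,-7],[-4,0,-11],[-2,0,-16],[0,0,-21],[2,0,-26],[2.4,0,-27]], "dr": [[0,0,0],[0,0,0],[0,0,0],[0,0,0],[0,0,0],[0,0.007,0],[0,0.014,0],[0,0.021,0],[0,0.03,0],[0,0.034,0]]}}

```text
time: 14.62
position: [0.4831, 0.065, 0.0913]
tool_rot: [0.228, 2.609, -0.061]
ft_force: [-0.0, -0.1, -1.6]
grip_width: 0.157
grip_force: 55.0
```

```bash
python3 - <<'E'
from plan import *
s=get_state(); cv2.imwrite('pics/sideD.png',cv2.resize(get_image('side')[180:340,230:400,::-1],(637,600),interpolation=cv2.INTER_CUBIC))
# sweep right: tip waypoints rotating about base
W=[(d(.012,.02,-10),-10,5)]
t0=W[0][0]
for a,y in((-8,-14),(-16,-19),(-24,-24),(-32,-30),(-40,-36)):
    t=R.from_euler('z',a,degrees=True).apply(t0); W.append(((t[0],t[1],.035 if a>-24 else .06),y,5))
show(W)
for w in W: print(R.from_euler('z',-SY,degrees=True).apply(np.array(w[0])-ST), R.from_euler('z',-SY,degrees=True).apply(tcp(*w)[0]-ST))
E
```

```text
now tip [0.6703 0.032  0.0238] ypr [-10.0093   2.9637   0.0179] F [-0.3853  0.5409 -0.9109] t 14.6667 q [-0.33 -0.17 -0.05  2.41  0.54  0.52  0.6 ] grip 13.678088278246392
[0.652 0.035 0.028] (-10, 5) 0.0 [  8.   -0.5 -17.2] [ 0.     0.036 -0.   ]
[ 0.651 -0.056  0.035] (-14, 5) 0.0 [ -8.3 -77.4 -15.9] [0.034 0.036 0.061]
[ 0.637 -0.146  0.035] (-19, 5) 0.0 [ -11.4 -152.3  -14.2] [0.076 0.035 0.137]
[ 0.61  -0.234  0.06 ] (-24, 5) 8.3 [ -17.2 -226.8  -39.7] [0.119 0.035 0.213]
[ 0.572 -0.316  0.06 ] (-30, 5) 7.9 [  -1.8 -296.1  -48.6] [0.17  0.035 0.305]
[ 0.522 -0.393  0.06 ] (-36, 5) 7.9 [  22.3 -362.   -62.6] [0.22  0.035 0.397]
[ 0.049 -0.004  0.02 ] [-0.1376  0.0123  0.0943]
[ 0.0554 -0.095   0.027 ] [-0.1295 -0.0657  0.1013]
[ 0.0491 -0.1859  0.027 ] [-0.1326 -0.1406  0.1013]
[ 0.0302 -0.2751  0.052 ] [-0.1468 -0.2141  0.1263]
[-0.0009 -0.3607  0.052 ] [-0.1706 -0.2816  0.1263]
[-0.0436 -0.4413  0.052 ] [-0.2041 -0.3448  0.1263]
```

View pics/sideD.png

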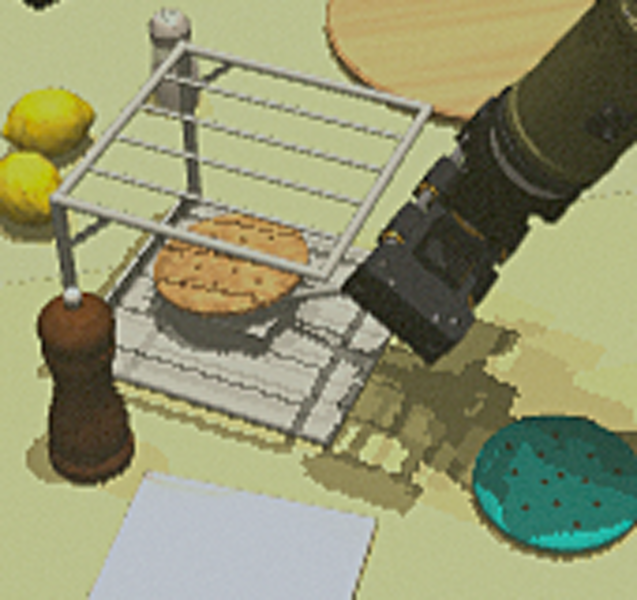

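Lifted: the biscuit sits on the blade above its shadow, with its centre at about (232,262). I'll draw back and sweep out to the right.

Request:
{"method": "send_rows", "body": {"xyz": [[2,0,-4],[5,0,-10],[7,-2,-15],[7,-6,-17],[5,-14,-17],[2,-26,-17],[-2,-41,-17],[-5,-57,-16],[-8,-74,-16],[-9,-91,-16]], "dr": [[0,0.01,0],[0,0.02,0],[0,0.03,0],[0.002,0.036,0.004],[0.005,0.036,0.01],[0.01,0.036,0.018],[0.017,0.036,0.03],[0.025,0.036,0.044],[0.033,0.036,0.059],[0.041,0.036,0.074]]}}

```text
time: 15.5
position: [0.4674, -0.0264, 0.1092]
tool_rot: [0.346, 2.634, -0.087]
ft_force: [-0.1, -0.1, -1.6]
grip_width: 0.158
grip_force: 55.0
```

```bash
python3 - <<'E'
from plan import *
s=get_state();t0=d(.012,.02,-10); W=[]
for a,y,z,th in((-12,-16,.035,6),(-16,-20,.04,6),(-20,-25,.045,7),(-24,-30,.05,7),(-30,-38,.06,8),(-34,-46,.06,8)):
    t=R.from_euler('z',a,degrees=True).apply(t0); W.append(((t[0],t[1],z),y,th))
show(W,s)
for w in W: print(R.from_euler('z',-SY,degrees=True).apply(np.array(w[0])-ST), R.from_euler('z',-SY,degrees=True).apply(tcp(*w)[0]-ST))
E
```

```text
now tip [ 0.6483 -0.0747  0.0348] ypr [-14.9614   5.0343  -0.0329] F [-0.1327 -0.0618 -1.5595] t 15.5 q [-0.27 -0.27  0.12  2.42  0.41  0.58  0.86] grip 13.760800112081526
[ 0.645 -0.102  0.035] (-16, 6) 0.0 [ -6.4 -23.5  -0.4] [0.008 0.017 0.016]
[ 0.637 -0.146  0.04 ] (-20, 6) 0.0 [-12.2 -56.   -3. ] [0.04  0.017 0.078]
[ 0.625 -0.191  0.045] (-25, 7) 0.0 [-19.1 -85.8  -8.6] [0.079 0.034 0.156]
[ 0.61  -0.234  0.05 ] (-30, 7) 0.0 [ -21.7 -115.6  -12.9] [0.119 0.034 0.234]
[ 0.582 -0.296  0.06 ] (-38, 8) 0.0 [ -27.1 -159.3  -25. ] [0.179 0.051 0.36 ]
[ 0.56  -0.336  0.06 ] (-46, 8) 0.0 [ -27.6 -180.8  -24.7] [0.241 0.051 0.485]
[ 0.0538 -0.1405  0.027 ] [-0.1287 -0.1051  0.1046]
[ 0.0491 -0.1859  0.032 ] [-0.1305 -0.1378  0.1096]
[ 0.0412 -0.2308  0.037 ] [-0.1322 -0.1677  0.1178]
[ 0.0302 -0.2751  0.042 ] [-0.137  -0.1971  0.1228]
[ 0.008  -0.3397  0.052 ] [-0.1456 -0.24    0.136 ]
[-0.0105 -0.3814  0.052 ] [-0.1487 -0.2613  0.136 ]
```

Request:
{"method": "send_rows", "body": {"xyz": [[-4,-15,0],[-7,-30,-1],[-10,-46,-2],[-13,-62,-4],[-17,-78,-7],[-20,-94,-10],[-21,-110,-12],[-23,-126,-16],[-25,-142,-20],[-27,-156,-24]], "dr": [[0.004,0.01,0.01],[0.014,0.017,0.028],[0.03,0.017,0.058],[0.048,0.022,0.094],[0.069,0.03,0.135],[0.09,0.034,0.177],[0.111,0.034,0.219],[0.133,0.04,0.263],[0.155,0.046,0.31],[0.175,0.05,0.35]]}}

```text
time: 16.33
position: [0.439, -0.1805, 0.1436]
tool_rot: [0.877, 2.576, -0.196]
ft_force: [-0.2, 0.1, -2.1]
grip_width: 0.16
grip_force: 55.0
```

```bash
cat >> plan.py <<'E'
BD=np.array([.5265,-.358,0])
def onboard(yaw,along,z): # tip target: biscuit (10 mm right of blade axis) passes over board centre
    Ry=R.from_euler('z',yaw,degrees=True); return BD+Ry.apply([along,LAT,0])+[0,0,z]
LAT=.010
E
python3 - <<'E'
from plan import *
s=get_state()
im=get_image('side')[:,:,::-1]; cv2.imwrite('pics/sideE.png',cv2.resize(im[140:300,260:460],(750,600),interpolation=cv2.INTER_CUBIC))
cv2.imwrite('pics/sceneE.png',get_image('scene')[:,:,::-1])
W=[(onboard(-50,.05,.06),-50,8),(onboard(-60,.05,.06),-60,8),(onboard(-60,.05,.04),-60,10),(onboard(-60,.05,.018),-60,12),(onboard(-60,.05,.017),-60,22),(onboard(-60,-.03,.017),-60,24),(onboard(-60,-.09,.017),-60,24)]
show(W,s)
E
```

```text
now tip [ 0.5841 -0.2923  0.0597] ypr [-37.5935   7.9643  -0.0398] F [-0.189   0.0778 -2.0916] t 16.3333 q [-0.06 -0.28  0.22  2.33  0.4   0.74  0.83] grip 13.915093852341949
[ 0.566 -0.39   0.06 ] (-50, 8) 0.0 [-45.2 -48.9  20.7] [0.091 0.001 0.197]
[ 0.56  -0.396  0.06 ] (-60, 8) 0.0 [-53.  -27.3  24.3] [0.165 0.001 0.355]
[ 0.56  -0.396  0.04 ] (-60, 10) 0.0 [-49.8 -28.5  37.9] [0.159 0.035 0.358]
[ 0.56  -0.396  0.018] (-60, 12) 0.0 [-45.8 -29.7  53.5] [0.152 0.07  0.36 ]
[ 0.56  -0.396  0.017] (-60, 22) 0.0 [-74.1 -37.1  35.5] [0.121 0.242 0.373]
[ 0.52  -0.327  0.017] (-60, 24) 0.0 [-13.1  -8.3   1.1] [0.114 0.276 0.375]
[ 0.49  -0.275  0.017] (-60, 24) 0.0 [ 37.1  14.5 -22.4] [0.114 0.276 0.375]
```

View pics/sideE.png

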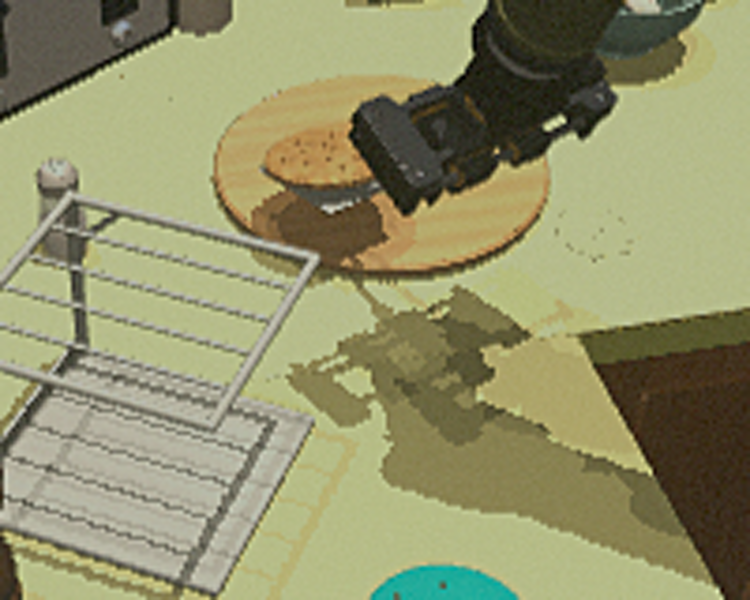

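The biscuit lies on the blade above the board, edges at crop (262,168) and (320,130), clear of the stand. That was the last picture I may view, so I'll measure numerically from here.

```bash
cat > bis.py <<'E'
from plan import *
def bis(n,im,z,near,rad=.09,thr=(0,115,60),hi=(19,255,255)):
    I=cv2.cvtColor(cv2.GaussianBlur(im,(3,3),0),cv2.COLOR_BGR2HSV); m=cv2.inRange(I,thr,hi)
    c=proj(n,[*near,z]); M=np.zeros_like(m); cv2.circle(M,tuple(int(v) for v in c),45,255,-1); M&=m
    M=cv2.morphologyEx(M,cv2.MORPH_OPEN,np.ones((3,3),np.uint8))
    k,l,st,ce=cv2.connectedComponentsWithStats(M); i=1+np.argmax(st[1:,4]); p=np.argwhere(l==i)[:,::-1]
    q=np.float32([plane(n,a,z)[:2] for a in p]); h=cv2.convexHull(q)[:,0]
    return cv2.minEnclosingCircle(q),len(q),h
if __name__=="__main__":
    s=get_state();t,e=tipnow(s);u=R.from_euler('z',e[0],degrees=True).apply([1,0,0]);mid=t-.05*u
    print('mid',mid)
    for n in('scene','side'):
        im=get_image(n)[:,:,::-1].copy()
        for th in ((0,115,60),(0,130,60)):
            (c,r),k,h=bis(n,im,.08,mid[:2],thr=th); v=R.from_euler('z',-e[0],degrees=True).apply([c[0]-mid[0],c[1]-mid[1],0]); print(n,c,r,k,'in blade',v)
            hb=R.from_euler('z',-e[0],degrees=True).apply(np.c_[h-mid[:2],np.zeros(len(h))]); print(hb.min(0)[:2],hb.max(0)[:2])
E
python3 bis.py
```

```text
mid [ 0.5454 -0.2622  0.0608]
scene (0.5565895438194275, -0.2879940867424011) 0.05210135877132416 378 in blade [ 0.0245 -0.0136  0.    ]
[-0.0012 -0.0652] [0.0656 0.038 ]
scene (0.5591989755630493, -0.2913476228713989) 0.049369603395462036 294 in blade [ 0.0287 -0.0147  0.    ]
[ 0.0077 -0.0639] [0.0613 0.0345]
side (0.5283706784248352, -0.17380104959011078) 0.0680185854434967 572 in blade [-0.0674  0.0597  0.    ]
[-0.1353 -0.0075] [0.0002 0.1078]
side (0.566324770450592, -0.27956727147102356) 0.04646061733365059 215 in blade [ 0.0271 -0.001   0.    ]
[-0.0031 -0.0452] [0.0603 0.0453]
```

```bash
python3 - <<'E'
from plan import *
show([(onboard(-60,.045,.055),-60,9),(onboard(-60,.045,.025),-60,11)])
E
```

```text
now tip [ 0.5854 -0.2899  0.0595] ypr [-37.3122   7.9302  -0.0066] F [-0.2759 -0.2504 -2.4532] t 16.5333 q [-0.06 -0.28  0.22  2.33  0.4   0.74  0.84] grip 13.470050221715512
[ 0.558 -0.392  0.055] (-60, 9) 0.0 [-49.8 -27.9  24.5] [0.164 0.018 0.36 ]
[ 0.558 -0.392  0.025] (-60, 11) 0.0 [-42.4 -29.1  47.2] [0.158 0.053 0.363]
```

Request:
{"method": "send_rows", "body": {"xyz": [[-2,-1,1],[-7,-4,3],[-13,-8,6],[-20,-12,10],[-28,-16,14],[-36,-20,17],[-42,-24,20],[-47,-26,23],[-49,-28,25],[-50,-28,25]], "dr": [[0.007,0,0.014],[0.022,0,0.05],[0.043,0.005,0.095],[0.066,0.007,0.145],[0.092,0.01,0.2],[0.117,0.012,0.255],[0.137,0.015,0.3],[0.152,0.017,0.335],[0.162,0.018,0.355],[0.164,0.018,0.36]]}}

```text
time: 17.37
position: [0.4673, -0.2345, 0.141]
tool_rot: [1.381, 2.395, -0.295]
ft_force: [-0.2, -0.3, -1.5]
grip_width: 0.155
grip_force: 55.0
```

```bash
python3 - <<'E'
from plan import *
show([(onboard(-60,.045,.025),-60,11),(onboard(-60,.045,.0175),-60,12)])
E
python3 bis.py
```

```text
now tip [ 0.5581 -0.3917  0.0537] ypr [-59.9544   9.0119  -0.0676] F [-0.1799 -0.2712 -1.5029] t 17.3667 q [ 0.01 -0.09  0.19  2.17  0.45  0.82  0.45] grip 13.50558344719139
[ 0.558 -0.392  0.025] (-60, 11) 0.0 [ 6.3 -0.4 21.8] [-0.001  0.035  0.001]
[ 0.558 -0.392  0.018] (-60, 12) 0.0 [ 6.6 -0.4 26.5] [-0.001  0.052  0.001]
mid [ 0.5331 -0.3484  0.0537]
scene (0.4829634726047516, -0.27214106917381287) 0.05270295590162277 204 in blade [-0.0911 -0.0052  0.    ]
[-0.1369 -0.0575] [-0.0823  0.0475]
scene (0.475957989692688, -0.2672969400882721) 0.03220183029770851 90 in blade [-0.0988 -0.0088  0.    ]
[-0.1118 -0.0403] [-0.0895  0.0226]
side (0.5107394456863403, -0.2627951502799988) 0.06450749188661575 485 in blade [-0.0853  0.0235  0.    ]
[-0.1407 -0.0406] [-0.0341  0.0791]
side (0.514807939529419, -0.2609668970108032) 0.06010451912879944 429 in blade [-0.0849  0.028   0.    ]
[-0.1362 -0.0316] [-0.0394  0.0779]
```

```bash
python3 - <<'E'
from plan import *
s=get_state();t,e=tipnow(s);Rt=R.from_euler('ZY',e[:2],degrees=True)
for n in('scene','side'):
    I=cv2.GaussianBlur(get_image(n)[:,:,::-1].copy(),(5,5),0); H=cv2.cvtColor(I,cv2.COLOR_BGR2HSV); print(n)
    for y in (.06,.04,.02,0,-.02,-.04,-.06,-.08):
        print(y,[tuple(int(v) for v in H[tuple(int(round(v)) for v in proj(n,t+Rt.apply([x,y,.0185]))[::-1])]) for x in (-.1,-.08,-.06,-.04,-.02,0,.02)])
E
```

```text
scene
0.06 [(22, 107, 152), (21, 111, 167), (21, 113, 165), (22, 77, 60), (24, 98, 151), (22, 107, 171), (24, 99, 170)]
0.04 [(15, 93, 85), (16, 82, 84), (21, 111, 101), (18, 78, 39), (24, 96, 127), (22, 107, 160), (22, 107, 88)]
0.02 [(120, 17, 15), (150, 17, 15), (60, 36, 7), (25, 102, 15), (24, 91, 14), (30, 93, 11), (30, 51, 10)]
0 [(0, 0, 3), (0, 0, 4), (25, 96, 16), (30, 91, 14), (30, 109, 14), (30, 98, 13), (25, 109, 14)]
-0.02 [(0, 0, 2), (30, 36, 7), (26, 105, 17), (30, 102, 15), (30, 102, 15), (30, 91, 14), (30, 98, 13)]
-0.04 [(0, 0, 5), (120, 43, 6), (30, 70, 11), (30, 99, 18), (25, 96, 16), (30, 102, 15), (30, 102, 15)]
-0.06 [(0, 0, 11), (0, 26, 20), (0, 15, 17), (15, 28, 18), (24, 53, 24), (26, 82, 25), (26, 93, 22)]
-0.08 [(15, 9, 56), (15, 9, 56), (10, 13, 57), (12, 22, 59), (26, 89, 118), (24, 109, 155), (24, 106, 144)]
side
0.06 [(17, 133, 127), (22, 113, 183), (23, 109, 182), (24, 106, 181), (23, 108, 182), (23, 108, 182), (31, 74, 182)]
0.04 [(28, 69, 52), (28, 70, 44), (24, 41, 62), (21, 76, 64), (22, 100, 84), (23, 114, 157), (28, 83, 165)]
0.02 [(27, 46, 61), (23, 78, 65), (20, 30, 76), (23, 28, 83), (20, 28, 82), (19, 25, 83), (20, 28, 82)]
0 [(24, 56, 73), (17, 116, 110), (20, 133, 132), (22, 45, 62), (17, 79, 110), (17, 66, 101), (21, 22, 81)]
-0.02 [(28, 78, 39), (27, 65, 43), (23, 115, 51), (28, 73, 42), (20, 64, 60), (19, 128, 80), (27, 86, 157)]
-0.04 [(21, 90, 48), (27, 70, 40), (21, 118, 56), (27, 59, 43), (27, 55, 46), (20, 40, 58), (27, 43, 53)]
-0.06 [(23, 107, 79), (27, 56, 50), (22, 130, 51), (26, 101, 38), (28, 87, 38), (23, 100, 51), (23, 77, 43)]
-0.08 [(25, 70, 40), (25, 77, 40), (25, 122, 48), (25, 114, 38), (26, 109, 35), (28, 113, 34), (28, 112, 32)]
```

```bash
python3 - <<'E'
from plan import *
s=get_state();im=get_image('wrist')[:,:,::-1].copy();cv2.imwrite('pics/w3.png',im);t,e=tipnow(s);Rt=R.from_euler('ZY',e[:2],degrees=True)
P=lambda x,y,z:proj('wrist',t+Rt.apply([x,y,z]),s).round(0)
print('blade corners',P(0,.04,.0025),P(0,-.04,.0025),P(-.1,.04,.0025),P(-.1,-.04,.0025))
print('bisc exp c',P(-.043,-.011,.0185),'L',P(-.043,.046,.0095),'R',P(-.043,-.068,.0095),'F',P(.014,-.011,.0095),'B',P(-.1,-.011,.0095))
H=cv2.cvtColor(cv2.GaussianBlur(im,(3,3),0),cv2.COLOR_BGR2HSV)
g=H[0:480:24,0:640:32]
for r,row in zip(range(0,480,24),g): print(r,' '.join(f"{a:3d},{b:3d},{c:3d}" for a,b,c in row))
E
```

```text
blade corners [358. 353.] [276. 353.] [371. 306.] [264. 306.]
bisc exp c [305. 353.] L [370. 343.] R [240. 342.] F [306. 365.] B [303. 314.]
0  13,169,148  11,174,113  11,178,113  11,177,114  15,160,145  34, 67,223  25, 91,205  26, 91,202  25, 90,206  25, 91,205  33, 79,224  33, 79,224  25, 93,126  26, 90,148  26, 92,149  25, 91,149  34, 68,224  30, 80,189  24, 31,131  40, 26,219
24   9,176,106  14,161,147  12,164, 81  13,150, 56  15,163, 50  33, 66,223  25, 91,205  25, 90,206  26, 91,190  25, 95,139  26, 91,137  25, 95,121  26, 90,110  27, 90,148  26, 90,150  26, 88,147  33, 69,223  32, 80,221  25, 29,192  26, 28,211
48  14,125, 45  13,108,116  30,106, 84  31, 70,181  32, 79,222  32, 79,222  32, 79,223  26, 90,216  25, 91,216  25, 90,216  25, 88,101  26, 89,138  25, 91,123  26, 89,160  25, 93,162  32, 67,206  34, 58,224  32, 72,215  34, 67,227  25, 26,127
72  24,116,101  34, 59,223  33, 62,223  33, 63,224  31, 78,222  32, 79,222  32, 80,223  32, 78,225  26, 86,104  26, 89,216  27, 88,101  25, 88,107  26, 89,123  25, 92,160  26, 90,161  25, 91,160  33, 63,224  33, 63,224  34, 61,224 
[... 3214 characters left out ...]
, 14, 18  42, 80, 16  40, 43, 18  10, 40, 19   0, 13, 19  15, 28, 18  20, 57, 27  20,115, 53  20,125, 59  21,117, 50  24, 55, 23 150, 16, 16  30, 23, 22  45, 43, 24  15, 26, 20  50, 40, 19 120,  8, 31 120,  5, 55
432  34, 97,113 120,  4, 57 120,  9, 56  60, 80, 16  60, 77, 10  30, 21, 12   0,  0, 19  30, 16, 16  40, 51, 15  38, 51, 20  42, 47, 27  48, 51, 25  75, 26, 20 105, 30, 17  15, 24, 21   0,  0, 30 150,  7, 35   0,  0, 54 150,  5, 53  90,  5, 54
456  20, 56,105 135, 10, 52 150,  9, 54 135, 85, 12 120, 57,  9 105, 57,  9 170, 77, 10 173, 93, 11  15,102,  5  30, 64, 12  30, 51, 10  30, 43, 12  30, 32,  8 120,  8, 33 165, 36, 14  18, 35, 36  30, 16, 47 105, 22, 23  90,  5, 54   0,  0, 52
```

Request:
{"method": "send_rows", "body": {"xyz": [[1,0,3],[2,0,7],[3.5,0,12],[5,0,17],[6,0,21],[6.5,0,24],[6.6,0,26],[6.6,0,27],[6.6,0,28],[6.6,0,28]], "dr": [[0,0.005,0],[0,0.013,0],[0,0.021,0],[0,0.03,0],[0,0.04,0],[0,0.048,0],[0,0.052,0],[0,0.052,0],[0,0.052,0],[0,0.052,0]]}}

```text
time: 18.45
position: [0.4698, -0.2397, 0.1134]
tool_rot: [1.404, 2.436, -0.261]
ft_force: [-0.4, -0.9, -1.8]
grip_width: 0.155
grip_force: 55.0
```

```bash
python3 - <<'E'
from plan import *
show([(onboard(-60,.045,.016),-60,14),(onboard(-60,.045,.016),-60,18),(onboard(-60,.045,.016),-60,23),(onboard(-60,.02,.016),-60,24),(onboard(-60,-.005,.016),-60,24)])
print(get_state()['torque'])
E
```

```text
now tip [ 0.5584 -0.3928  0.017 ] ypr [-59.9419  11.9362  -0.0173] F [-0.3563 -0.9409 -1.7696] t 18.45 q [ 0.02 -0.02  0.22  2.16  0.38  0.78  0.53] grip 13.475981568462258
[ 0.558 -0.392  0.016] (-60, 14) 0.0 [-4.2 -0.1 -4. ] [0.    0.036 0.001]
[ 0.558 -0.392  0.016] (-60, 18) 0.0 [-15.6  -0.1 -12.4] [0.    0.106 0.001]
[ 0.558 -0.392  0.016] (-60, 23) 0.0 [-30.5  -0.1 -21.6] [0.    0.193 0.001]
[ 0.545 -0.37   0.016] (-60, 24) 0.0 [-10.3  -0.1 -32.3] [-0.     0.211  0.001]
[ 0.533 -0.349  0.016] (-60, 24) 0.0 [ 13.1  -0.1 -41.3] [-0.     0.211  0.001]
[0.6497 0.2454 0.0001]
```

Request:
{"method": "send_rows", "body": {"xyz": [[-2,0,-2],[-4,0,-4],[-8,0,-7],[-12,0,-10],[-15.6,0,-12.4],[-19,0,-14.5],[-23,0,-17],[-27,0,-19.5],[-30.5,0,-21.6],[-30.5,0,-21.6]], "dr": [[0,0.018,0],[0,0.036,0],[0,0.06,0],[0,0.084,0],[0,0.106,0],[0,0.127,0],[0,0.15,0],[0,0.172,0],[0,0.193,0],[0,0.193,0]]}}

```text
time: 19.28
position: [0.4813, -0.259, 0.146]
tool_rot: [1.493, 2.585, -0.131]
ft_force: [0.3, -0.8, -0.7]
grip_width: 0.152
grip_force: 55.0
```

```bash
python3 - <<'E'
from plan import *
show([(onboard(-60,.045,.016),-60,24),(onboard(-60,.025,.016),-60,25),(onboard(-60,.0,.016),-60,25),(onboard(-60,-.03,.016),-60,24),(onboard(-60,-.07,.017),-60,22),(onboard(-60,-.09,.025),-60,20)])
print(get_state()['torque'])
E
```

```text
now tip [ 0.5591 -0.3935  0.0178] ypr [-59.9701  22.8734   0.076 ] F [ 0.3192 -0.8347 -0.7461] t 19.2833 q [0.09 0.06 0.3  1.96 0.11 0.98 0.85] grip 13.184687473221533
[ 0.558 -0.392  0.016] (-60, 24) 0.0 [-0.7 -0.4 -1.1] [ 0.001  0.02  -0.   ]
[ 0.548 -0.375  0.016] (-60, 25) 0.0 [16.2 -0.4 -6.8] [ 0.001  0.037 -0.   ]
[ 0.535 -0.353  0.016] (-60, 25) 0.0 [ 40.8  -0.4 -11.2] [ 0.001  0.037 -0.   ]
[ 0.52  -0.327  0.016] (-60, 24) 0.0 [ 73.1  -0.4 -14.3] [ 0.001  0.02  -0.   ]
[ 0.5   -0.292  0.017] (-60, 22) 0.0 [117.7  -0.4 -17.8] [ 0.001 -0.015 -0.   ]
[ 0.49  -0.275  0.025] (-60, 20) 0.0 [141.2  -0.4 -24.5] [ 0.001 -0.05  -0.   ]
[0.2756 0.0278 0.0334]
```

Request:
{"method": "send_rows", "body": {"xyz": [[-0.7,0,-1],[3,0,-2.5],[7,0,-4],[12,0,-5.5],[16.2,0,-6.8],[21,0,-7.6],[26,0,-8.5],[31,0,-9.4],[36,0,-10.3],[40.8,0,-11.2]], "dr": [[0,0.02,0],[0,0.024,0],[0,0.03,0],[0,0.035,0],[0,0.037,0],[0,0.037,0],[0,0.037,0],[0,0.037,0],[0,0.037,0],[0,0.037,0]]}}

```text
time: 20.12
position: [0.4589, -0.2205, 0.1485]
tool_rot: [1.508, 2.617, -0.104]
ft_force: [2.0, -2.4, 5.2]
grip_width: 0.156
grip_force: 55.0
```

```bash
python3 - <<'E'
from plan import *
show([(onboard(-60,-.03,.016),-60,24),(onboard(-60,-.07,.017),-60,22),(onboard(-60,-.09,.025),-60,20)])
I0={n:cv2.imread(f'pics/{n}0.png') for n in('scene','side')}
for n in I0:
    im=get_image(n)[:,:,::-1].copy(); cv2.imwrite(f'pics/{n}F.png',im)
    H=cv2.cvtColor(cv2.GaussianBlur(im,(5,5),0),cv2.COLOR_BGR2HSV); print(n)
    for y in (.06,.03,0,-.03,-.06): print(y,[tuple(int(v) for v in H[tuple(int(round(v)) for v in proj(n,BD+[x,y,.03])[::-1])]) for x in (-.09,-.06,-.03,0,.03,.06,.09)])
E
```

```text
now tip [ 0.5342 -0.3505  0.0144] ypr [-59.9183  25.1071  -0.0054] F [ 1.9635 -2.4382  5.1507] t 20.1167 q [0.06 0.   0.27 2.01 0.1  1.02 0.81] grip 13.613197388303714
[ 0.52  -0.327  0.016] (-60, 24) 0.0 [29.8 -0.1 -2.8] [ 0.    -0.019  0.001]
[ 0.5   -0.292  0.017] (-60, 22) 0.0 [74.5 -0.1 -4.5] [ 0.    -0.054  0.001]
[ 0.49  -0.275  0.025] (-60, 20) 0.0 [ 98.2  -0.  -10.3] [ 0.    -0.089  0.001]
scene
0.06 [(23, 110, 171), (15, 139, 132), (15, 79, 71), (23, 29, 143), (26, 95, 167), (26, 102, 153), (22, 115, 73)]
0.03 [(22, 110, 171), (23, 102, 167), (21, 37, 48), (15, 57, 9), (18, 71, 18), (22, 109, 148), (0, 0, 18)]
0 [(25, 101, 171), (20, 117, 157), (30, 23, 11), (17, 131, 121), (17, 149, 24), (20, 100, 46), (21, 111, 120)]
-0.03 [(26, 99, 85), (21, 83, 102), (16, 124, 35), (15, 73, 7), (60, 64, 4), (15, 30, 17), (20, 51, 90)]
-0.06 [(27, 66, 35), (26, 53, 34), (120, 51, 5), (0, 0, 3), (0, 0, 3), (0, 0, 8), (22, 104, 110)]
side
0.06 [(23, 113, 181), (19, 127, 181), (17, 139, 92), (20, 69, 119), (18, 115, 104), (23, 110, 181), (22, 111, 181)]
0.03 [(22, 117, 181), (25, 91, 176), (25, 34, 135), (21, 67, 114), (18, 107, 95), (23, 112, 180), (23, 113, 181)]
0 [(26, 104, 181), (26, 105, 168), (28, 94, 38), (19, 136, 182), (19, 136, 182), (19, 140, 159), (23, 108, 181)]
-0.03 [(24, 109, 180), (25, 106, 163), (26, 97, 42), (19, 137, 180), (18, 140, 180), (20, 125, 179), (24, 106, 181)]
-0.06 [(24, 108, 181), (23, 112, 171), (20, 125, 47), (19, 135, 106), (18, 116, 99), (26, 106, 41), (23, 106, 180)]
```

Request:
{"method": "send_rows", "body": {"xyz": [[5,0,-0.5],[11,0,-1.5],[17,0,-2.2],[23,0,-2.6],[29.8,0,-3],[37,0,-3.5],[45,0,-4],[54,0,-4.3],[64,0,-4.5],[74,0,-5]], "dr": [[0,-0.003,0],[0,-0.007,0],[0,-0.011,0],[0,-0.015,0],[0,-0.019,0],[0,-0.025,0],[0,-0.031,0],[0,-0.038,0],[0,-0.046,0],[0,-0.054,0]]}}

```text
time: 21.05
position: [0.42, -0.1555, 0.1419]
tool_rot: [1.487, 2.578, -0.144]
ft_force: [0.5, -0.6, -0.8]
grip_width: 0.157
grip_force: 55.0
```

```bash
cat > meas.py <<'E'
from plan import *
def meas():
  for n in('scene','side'):
    im=get_image(n)[:,:,::-1].copy(); H=cv2.cvtColor(cv2.GaussianBlur(im,(3,3),0),cv2.COLOR_BGR2HSV)
    for z in (.025,):
        X,Y=np.meshgrid(np.arange(-.15,.151,.0025),np.arange(-.15,.151,.0025)); ok=np.hypot(X,Y)<.14
        c=calibration(n); pts=np.c_[BD[0]+X.ravel(),BD[1]+Y.ravel(),np.full(X.size,z)]
        px=cv2.projectPoints(pts,c['rvec'],c['tvec'],K(c),None)[0][:,0].round().astype(int)
        h=H[px[:,1],px[:,0]].reshape(*X.shape,3).astype(int); m=((h[...,0]<=20)&(h[...,1]>=120)&(h[...,2]>90)&ok).astype(np.uint8)
        m=cv2.morphologyEx(m,cv2.MORPH_OPEN,np.ones((3,3),np.uint8)); k,l,st,ce=cv2.connectedComponentsWithStats(m)
        i=1+np.argmax(st[1:,4]); p=np.float32(np.c_[X[l==i],Y[l==i]]); print(n,'rel board c',cv2.minEnclosingCircle(p),'area/full',len(p)*.0025**2/(np.pi*.057**2),p.min(0),p.max(0))
if __name__=="__main__": meas()
E
python3 - <<'E'
from meas import *
show([(onboard(-60,-.09,.03),-60,20),(onboard(-60,-.11,.05),-60,18)]); meas()
E
```

```text
now tip [ 0.4983 -0.2915  0.0157] ypr [-60.0236  22.1665  -0.1535] F [ 0.5122 -0.6412 -0.8019] t 21.05 q [ 0.   -0.14  0.17  2.16  0.2   1.01  0.59] grip 13.639568057224896
[ 0.49  -0.275  0.03 ] (-60, 20) 0.0 [ 21.    1.  -12.5] [-0.002 -0.038  0.001]
[ 0.48  -0.258  0.05 ] (-60, 18) 0.0 [ 42.   1. -31.] [-0.002 -0.073  0.001]
scene rel board c ((0.051249999552965164, 0.005000000353902578), 0.023046949878335) area/full 0.046536533067805655 [ 0.04  -0.015] [0.0625 0.025 ]
side rel board c ((0.03750000149011612, 0.0), 0.049344293773174286) area/full 0.19900491114522156 [ 0.0175 -0.045 ] [0.065 0.045]
```

```bash
python3 - <<'E'
from plan import *
show([(onboard(-60,-.10,.04),-60,18),((.50,-.22,.1),-50,15),((.56,-.12,.1),-30,15),((.575,0,.1),-15,15)])
E
```

```text
now tip [ 0.4985 -0.2904  0.0155] ypr [-59.8715  22.2023  -0.1647] F [ 0.7065  0.4645 -1.0506] t 21.15 q [ 0.   -0.14  0.17  2.17  0.2   1.01  0.6 ] grip 13.854589028592358
[ 0.485 -0.266  0.04 ] (-60, 18) 0.0 [ 33.3   0.8 -19.2] [-0.002 -0.073  0.004]
[ 0.5  -0.22  0.1 ] (-50, 15) 22.3 [ 58.9   7.  -76.2] [-0.045 -0.126 -0.165]
[ 0.56 -0.12  0.1 ] (-30, 15) 24.0 [ 94.3  53.1 -83.1] [-0.132 -0.124 -0.504]
[0.575 0.    0.1  ] (-15, 15) 27.5 [162.2  90.8 -96.1] [-0.197 -0.12  -0.757]
```

```bash
python3 - <<'E'
from plan import *
W=[(onboard(-60,-.10,.04),-60,20)]
for az,yaw in((-28,-50),(-20,-42),(-12,-34),(-4,-26),(4,-18)):
    a=np.radians(az); W.append(((.57*np.cos(a),.57*np.sin(a),.045),yaw,21))
W+=[((.575,.18,.05),-3,14)]
show(W)
for w in W: print(tcp(*w)[0], R.from_euler('z',-SY,degrees=True).apply(tcp(*w)[0]-ST))
E
```

```text
now tip [ 0.4985 -0.2904  0.0155] ypr [-59.8715  22.2023  -0.1647] F [ 0.7065  0.4645 -1.0506] t 21.15 q [ 0.   -0.14  0.17  2.17  0.2   1.01  0.6 ] grip 13.854589028592358
[ 0.485 -0.266  0.04 ] (-60, 20) 0.0 [ 28.2   0.7 -24.1] [-0.002 -0.038  0.004]
[ 0.503 -0.268  0.045] (-50, 21) 0.0 [ 12.4 -11.9 -29. ] [-0.036 -0.021 -0.167]
[ 0.536 -0.195  0.045] (-42, 21) 0.0 [ 52.8  30.9 -36.8] [-0.064 -0.021 -0.304]
[ 0.558 -0.119  0.045] (-34, 21) 0.0 [ 98.8  67.7 -45.7] [-0.092 -0.021 -0.441]
[ 0.569 -0.04   0.045] (-26, 21) 0.0 [149.3  97.5 -55.4] [-0.119 -0.021 -0.578]
[0.569 0.04  0.045] (-18, 21) 0.0 [203.4 119.9 -65.8] [-0.147 -0.021 -0.715]
[0.575 0.18  0.05 ] (-3, 14) 0.0 [298.6 157.3 -68.4] [-0.257 -0.133 -0.958]
[ 0.4043 -0.1264  0.1602] [-0.1841 -0.1862  0.1522]
[ 0.4008 -0.1454  0.168 ] [-0.1861 -0.2054  0.16  ]
[ 0.4171 -0.0882  0.168 ] [-0.1748 -0.147   0.16  ]
[ 0.4253 -0.0293  0.168 ] [-0.1717 -0.0876  0.16  ]
[0.4253 0.0302 0.168 ] [-0.1769 -0.0284  0.16  ]
[0.4169 0.0891 0.168 ] [-0.1904  0.0296  0.16  ]
[0.4019 0.1891 0.1527] [-0.214   0.1279  0.1447]
```

Request:
{"method": "send_rows", "body": {"xyz": [[10,0,-8],[20,0,-16],[28,1,-24],[36,10,-29],[44,20,-33],[53,31,-37],[68,43,-40],[84,56,-43],[99,68,-46],[124,83,-51]], "dr": [[0,-0.012,0],[0,-0.025,0],[0,-0.038,0],[-0.02,-0.03,-0.1],[-0.042,-0.025,-0.2],[-0.064,-0.021,-0.304],[-0.073,-0.021,-0.35],[-0.083,-0.021,-0.395],[-0.092,-0.021,-0.441],[-0.106,-0.021,-0.51]]}}

```text
time: 21.98
position: [0.4279, -0.0006, 0.1693]
tool_rot: [0.76, 2.835, -0.081]
ft_force: [1.0, 0.8, -1.9]
grip_width: 0.156
grip_force: 55.0
```

```bash
python3 - <<'E'
from meas import *
meas()
W=[]
for az,yaw in((-2,-24),(4,-18)):
    a=np.radians(az); W.append(((.57*np.cos(a),.57*np.sin(a),.045),yaw,21))
W+=[((.575,.18,.05),-3,14)]
show(W)
E
```

```text
scene rel board c ((-0.027499999850988388, -0.0025000013411045074), 0.047070737928152084) area/full 0.18859542348531766 [-0.055 -0.045] [-0.0025  0.04  ]
side rel board c ((0.010513344779610634, -0.01261891145259142), 0.06362228840589523) area/full 0.626406228004805 [-0.015 -0.075] [0.065  0.0475]
now tip [ 0.5669 -0.0752  0.0467] ypr [-29.5593  20.8468   0.0989] F [ 0.9307  0.0067 -0.8233] t 22.0833 q [-0.19 -0.24  0.01  2.19  0.16  1.03  0.8 ] grip 13.558986693124853
[ 0.57  -0.02   0.045] (-24, 21) 0.0 [23.5 34.1 -3.7] [-0.019  0.003 -0.096]
[0.569 0.04  0.045] (-18, 21) 0.0 [50.8 68.9 -9.5] [-0.041  0.003 -0.198]
[0.575 0.18  0.05 ] (-3, 14) 0.0 [115.1 148.5  -7.5] [-0.123 -0.117 -0.448]
```

Request:
{"method": "send_rows", "body": {"xyz": [[12,17,-2],[23,34,-4],[37,51,-7],[51,69,-9],[62,82,-9],[73,96,-9],[84,110,-8],[95,124,-8],[105,137,-8],[115,148,-8]], "dr": [[-0.01,0,-0.048],[-0.019,0.003,-0.096],[-0.03,0.003,-0.147],[-0.041,0.003,-0.198],[-0.055,-0.017,-0.24],[-0.068,-0.037,-0.282],[-0.082,-0.057,-0.323],[-0.096,-0.077,-0.365],[-0.109,-0.097,-0.406],[-0.123,-0.117,-0.448]]}}

```text
time: 22.92
position: [0.4025, 0.1863, 0.1532]
tool_rot: [0.077, 2.808, -0.014]
ft_force: [0.7, 0.7, -1.5]
grip_width: 0.157
grip_force: 55.0
```

```bash
cat >> plan.py <<'E'
SL=np.array([.5372,.2635,0]); SLY=2.8
def onslab(z): return SL+R.from_euler('z',SLY,degrees=True).apply([.05,0,0])+[0,0,z]
E
python3 - <<'E'
from plan import *
show([(onslab(.04),SLY,6),(onslab(.025),SLY,4),(onslab(.012),SLY,0.5),(onslab(.0095),SLY,0)])
E
```

```text
now tip [0.5757 0.1766 0.0507] ypr [-3.1721 13.9199 -0.0603] F [ 0.6637  0.73   -1.5393] t 22.9167 q [-0.39 -0.25 -0.24  2.26  0.19  0.88  0.78] grip 13.697282511077828
[0.587 0.266 0.04 ] (2.8, 6) 0.0 [16.3 70.5 32. ] [-0.042 -0.138 -0.095]
[0.587 0.266 0.025] (2.8, 4) 0.0 [25.8 70.2 51.5] [-0.043 -0.173 -0.095]
[0.587 0.266 0.012] (2.8, 0.5) 0.0 [37.5 69.8 73.5] [-0.046 -0.234 -0.093]
[0.587 0.266 0.01 ] (2.8, 0) 0.0 [39.4 69.8 77.3] [-0.047 -0.243 -0.093]
```

Request:
{"method": "send_rows", "body": {"xyz": [[3,14,6],[6,28,12],[10,42,19],[13,57,26],[16,70,32],[19,70,38],[22,70,45],[25,70,50],[26,70,51.5],[26,70,51.5]], "dr": [[-0.008,-0.028,-0.019],[-0.016,-0.055,-0.038],[-0.025,-0.083,-0.057],[-0.034,-0.11,-0.076],[-0.042,-0.138,-0.095],[-0.042,-0.15,-0.095],[-0.043,-0.16,-0.095],[-0.043,-0.173,-0.095],[-0.043,-0.173,-0.095],[-0.043,-0.173,-0.095]]}}

```text
time: 23.75
position: [0.3989, 0.2544, 0.0954]
tool_rot: [-0.06, 2.637, 0.014]
ft_force: [-0.8, -0.9, -1.6]
grip_width: 0.155
grip_force: 55.0
```

```bash
python3 - <<'E'
from plan import *
show([(onslab(.012),SLY,0.5),(onslab(.0102),SLY,0)])
E
python3 meas.py
```

```text
now tip [0.587  0.2628 0.0239] ypr [ 2.5959  4.134  -0.0768] F [-0.7733 -0.8972 -1.5576] t 23.75 q [-0.4  -0.16 -0.47  2.36  0.51  0.64  0.37] grip 13.45098656137954
[0.587 0.266 0.012] (2.8, 0.5) 0.0 [15.   2.4 19.1] [-0.003 -0.063 -0.002]
[0.587 0.266 0.01 ] (2.8, 0) 0.0 [17.1  2.4 21.9] [-0.003 -0.072 -0.002]
scene rel board c ((0.0038618214894086123, -0.017252394929528236), 0.06323114782571793) area/full 1.0685032921489588 [-0.055  -0.0775] [0.0625 0.04  ]
side rel board c ((0.007905407808721066, -0.013108108192682266), 0.06456133723258972) area/full 0.8505163740945006 [-0.05  -0.075] [0.065  0.0475]
```

The biscuit lies flat: about 117 mm across in both directions, area ratio about 1, some 17 mm from the board's centre. Now setting the turner down.

Request:
{"method": "send_rows", "body": {"xyz": [[3,0.5,4],[6,1,8],[9,1.5,12],[12,2,15.5],[15,2.4,19],[16,2.4,20.5],[17,2.4,21.9],[17,2.4,22],[17,2.4,22],[17,2.4,22]], "dr": [[0,-0.013,0],[-0.001,-0.026,0],[-0.001,-0.039,-0.001],[-0.002,-0.051,-0.001],[-0.003,-0.063,-0.002],[-0.003,-0.068,-0.002],[-0.003,-0.072,-0.002],[-0.003,-0.072,-0.002],[-0.003,-0.072,-0.002],[-0.003,-0.072,-0.002]]}}

```text
time: 24.68
position: [0.396, 0.2564, 0.0691]
tool_rot: [-0.058, 2.563, 0.02]
ft_force: [-0.0, -0.4, -1.2]
grip_width: 0.158
grip_force: 55.0
```

```bash
python3 - <<'E'
from plan import *
show([(onslab(.0098),SLY,0)])
s=get_state();t,e=tipnow(s);Rt=R.from_euler('ZYX',e,degrees=True)
# wrist check: blade vs slab centre from scene/side masks (whitish slab), blade seen on top
print('blade mid',t-Rt.apply([.05,0,0]),'slab',SL)
E
```

```text
now tip [0.5888 0.2654 0.0117] ypr [ 2.6434 -0.0977  0.101 ] F [-0.0166 -0.3605 -1.1792] t 24.6833 q [-0.37 -0.11 -0.56  2.42  0.76  0.57  0.07] grip 13.765976565400692
[0.587 0.266 0.01 ] (2.8, 0) 0.0 [2.2 0.2 0.5] [-0.     0.002 -0.003]
blade mid [0.5389 0.2631 0.0117] slab [0.5372 0.2635 0.    ]
```

Request:
{"method": "send_rows", "body": {"xyz": [[0.6,0,0.2],[1.2,0,0.5],[1.8,0.1,0.8],[2.4,0.2,0.9],[2.4,0.2,0.9],[2.4,0.2,0.9],[2.4,0.2,0.9],[2.4,0.2,0.9],[2.4,0.2,0.9],[2.4,0.2,0.9]], "dr": [[0,0,0],[0,0,0],[0,0.002,0],[0,0.002,-0.002],[0,0.002,-0.002],[0,0.002,-0.002],[0,0.002,-0.002],[0,0.002,-0.002],[0,0.002,-0.002],[0,0.002,-0.002]]}}

```text
time: 25.52
position: [0.3941, 0.2563, 0.0666]
tool_rot: [-0.062, 2.566, 0.018]
ft_force: [-0.2, -0.9, -1.8]
grip_width: 0.161
grip_force: 55.0
```

```bash
python3 - <<'E'
from plan import *
show([])
E
```

```text
now tip [0.5868 0.2655 0.0088] ypr [2.7511 0.0405 0.0038] F [-0.1827 -0.8954 -1.7836] t 25.5167 q [-0.37 -0.11 -0.57  2.43  0.76  0.57  0.06] grip 14.007976860022746
```

Request:
{"method": "send_rows", "body": {"xyz": [[0.3,0,0.4],[0.3,0,0.4],[0.5,0,0.8],[0.5,0,0.8],[0.8,0,1.2],[0.8,0,1.2],[0.8,0,1.2],[0.8,0,1.2],[0.8,0,1.2],[0.8,0,1.2]], "dr": [[0,0,0],[0,0,0],[0,0,0],[0,0,0],[0,0,0],[0,0,0],[0,0,0],[0,0,0],[0,0,0],[0,0,0]]}}

```text
time: 26.35
position: [0.3946, 0.2567, 0.066]
tool_rot: [-0.062, 2.564, 0.019]
ft_force: [-1.5, -1.0, 4.2]
grip_width: 0.157
grip_force: 55.0
```

```bash
python3 - <<'E'
from plan import *
show([]);print(get_state()['torque'])
E
```

```text
now tip [0.5874 0.266  0.0084] ypr [ 2.7617 -0.0476  0.0235] F [-1.5481 -0.9931  4.1935] t 26.35 q [-0.37 -0.11 -0.57  2.43  0.77  0.57  0.06] grip 13.685321703057625
[-0.1481 -0.0761 -0.2095]
```

Contact on the stone at about 5 N. Releasing.

Request:
{"method": "send_rows", "body": {"xyz": [[0,0,0],[0,0,0],[0,0,0],[0,0,0],[0,0,0],[0,0,0],[0,0,0],[0,0,0],[0,0,0],[0,0,0]], "dr": [[0,0,0],[0,0,0],[0,0,0],[0,0,0],[0,0,0],[0,0,0],[0,0,0],[0,0,0],[0,0,0],[0,0,0]], "jaw": 70}}

```text
time: 27.18
position: [0.3941, 0.2563, 0.0651]
tool_rot: [-0.062, 2.566, 0.018]
ft_force: [0.5, -0.2, -1.0]
grip_width: 0.777
grip_force: 0.0
```

```bash
python3 - <<'E'
from plan import *
show([]); s=get_state(); R0=R.from_rotvec(s['tool_rot'])
for w in ([0,0,.06],[.02,-.02,.15]): print(1000*R0.inv().apply(w))
q=s['joint_positions']
for w,l in (([0,0,.06],33),([0.02,-.02,.12],25),([0.05,-.06,.16],20)): print(ik(s['position']+w,rot(2.8,l),q), relp((s['position']+w,rot(2.8,l)),s))
E
```

```text
now tip [0.5868 0.2655 0.0073] ypr [2.7511 0.0424 0.0053] F [ 0.4851 -0.2296 -1.0409] t 27.1833 q [-0.37 -0.11 -0.57  2.43  0.77  0.57  0.06] grip 67.61865623569331
[-32.6411   0.0055 -50.3444]
[ -97.5605  -20.9231 -115.517 ]
(np.float64(1.0241543299015966e-06), array([-0.7452, -0.2289, -0.201 ,  2.3865,  0.637 ,  0.7052,  0.234 ])) (array([-32.6,   0. , -50.3]), array([-0.   , -0.001, -0.001]))
(np.float64(1.349002150761145e-09), array([-0.3702, -0.2696, -0.3584,  2.2212,  0.2376,  0.8439,  0.758 ])) (array([-81.2, -20.9, -90.3]), array([-0.   ,  0.139, -0.001]))
(np.float64(1.2678105325405415e-05), array([ 0.1184, -0.2807, -0.6028,  2.0944, -0.0131,  0.9623,  1.1342])) (array([-126.5,  -62.3, -108.7]), array([-0.   ,  0.226, -0.001]))
```

Request:
{"method": "send_rows", "body": {"xyz": [[-6,0,-10],[-13,0,-20],[-20,0,-30],[-26,0,-40],[-33,0,-50],[-48,-6,-63],[-64,-13,-76],[-81,-21,-90],[-81,-21,-90],[-81,-21,-90]], "dr": [[0,0,0],[0,0,0],[0,0,0],[0,0,0],[0,0,0],[0,0.04,0],[0,0.09,0],[0,0.139,0],[0,0.139,0],[0,0.139,0]]}}

```text
time: 28.02
position: [0.4154, 0.2365, 0.1865]
tool_rot: [-0.061, 2.702, 0.017]
ft_force: [0.1, 1.1, -1.3]
grip_width: 0.805
grip_force: 0.0
```

```bash
python3 - <<'E'
from meas import *
meas(); s=get_state(); print(s['position'],s['ft_force'],s['time'])
for n in('scene','side'):
    im=get_image(n)[:,:,::-1].copy(); cv2.imwrite(f'pics/{n}Z.png',im)
    H=cv2.cvtColor(cv2.GaussianBlur(im,(3,3),0),cv2.COLOR_BGR2HSV); c=calibration(n)
    X,Y=np.meshgrid(np.arange(-.12,.121,.002),np.arange(-.1,.101,.002)); Rz=R.from_euler('z',SLY,degrees=True)
    pts=Rz.apply(np.c_[X.ravel(),Y.ravel(),np.zeros(X.size)])+SL+[0,0,.011]
    px=cv2.projectPoints(pts,c['rvec'],c['tvec'],K(c),None)[0][:,0].round().astype(int); h=H[px[:,1],px[:,0]].reshape(*X.shape,3).astype(int)
    print(n); 
    for j in range(0,101,10): print(round(Y[j,0],2),' '.join('%d,%d,%d'%tuple(h[j,i]) for i in range(0,121,10)))
    # unchanged things
    i0=cv2.imread(f'pics/{n}0.png')
    for k,P in {'mill':(.665,.197,.07),'salt':(.757,-.185,.05),'jar':(.445,.43,.05)}.items():
        x,y=proj(n,P).astype(int); a=i0[y-28:y+28,x-22:x+22].astype(int)-im[y-28:y+28,x-22:x+22]; print(k,(np.abs(a).max(2)>40).mean().round(3))
E
```

```text
scene rel board c ((0.0038618214894086123, -0.017252394929528236), 0.06323114782571793) area/full 1.06544167813134 [-0.055  -0.0775] [0.0625 0.04  ]
side rel board c ((0.007905407808721066, -0.013108108192682266), 0.06456133723258972) area/full 0.8517410197015483 [-0.05  -0.075] [0.065  0.0475]
[0.4133 0.236  0.1837] [ 0.3942 -0.4676 -0.3948] 28.1167
scene
-0.1 34,81,191 35,39,39 34,71,184 33,78,187 34,71,157 32,41,117 30,80,150 32,73,175 34,72,183 35,71,191 34,72,192 34,72,191 29,96,80
-0.08 26,99,106 40,39,39 36,53,67 38,20,52 42,29,44 38,20,52 35,70,190 35,71,191 35,70,190 35,69,191 31,82,184 20,116,66 11,153,40
-0.06 27,96,117 42,28,45 42,23,55 42,23,56 42,23,56 38,19,55 36,40,187 36,57,189 40,30,190 37,43,189 30,76,178 17,127,54 13,151,27
-0.04 26,92,111 35,24,64 40,26,59 40,26,59 40,26,59 36,21,61 66,7,183 47,10,184 43,12,185 110,25,204 32,41,185 31,84,169 29,83,89
-0.02 26,66,54 38,35,59 37,42,55 53,14,72 42,28,118 37,25,172 37,25,186 35,25,185 35,23,186 109,24,203 37,40,190 35,70,192 35,70,192
0.0 26,85,102 28,82,112 30,45,124 25,26,106 30,28,139 34,27,162 32,24,183 32,24,183
[... 1596 characters left out ...]
134 26,100,151 28,84,173 106,16,204 26,28,189 26,28,188 27,27,188 26,28,189 26,27,190 105,18,204 49,10,195 34,69,197 33,69,197
0.04 27,100,132 26,100,151 28,91,166 106,19,204 35,9,168 33,13,180 33,14,178 34,10,186 33,15,182 105,18,204 54,7,194 33,69,197 33,70,196
0.06 26,101,152 26,100,151 26,100,140 90,5,191 96,6,197 90,5,194 94,9,199 97,11,201 94,9,199 43,10,176 35,24,178 33,68,196 33,69,196
0.08 26,101,151 26,100,151 32,70,189 34,67,197 33,68,196 34,68,196 34,66,197 34,66,197 34,65,197 34,67,197 33,68,196 34,67,197 33,69,196
0.1 28,87,161 27,94,155 32,73,189 26,152,191 34,66,196 34,69,197 34,66,197 34,66,197 34,66,197 34,66,196 33,68,196 34,66,196 33,69,197
mill 0.054
salt 0.001
jar 0.028
```

```bash
python3 -c "
from bench import *
print(close_job())"
```

```text
the job is handed in; nothing more can be done
None
```

The job is handed in after about 28 s: the biscuit lies flat on the board, about 15 mm from its centre, the turner is back flat and centred on the stone, and the jar, pepper mill and salt shaker show no sign of having moved.

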